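# Pack the gear and click the sprung case shut

## Robot

A 6-joint arm with a two-finger parallel gripper is mounted at the origin on the work surface. World frame = base frame: x ahead of the robot, y to its left, z up, the work surface at z = 0. Lengths are in m, angles in rad, forces in N, time in s.
With the tool pointing down it reaches from about 0.3 to 0.75 m from the base axis. Payload 8.5 kg.
Tool frame: the origin (TCP) lies midway between the tips of the shut fingers; the grasp point (between the pads) lies 19 mm behind it; z points along the fingers, y is the direction in which the jaws open and shut (so a half turn about z gives the same grasp; the last joint's range is limited). The gripper opens to 85 mm and grips with 20 to 120 N. Pads are 22 mm wide; open, the fingers measure 114 mm over their backs; the gripper's body (76 mm by 85 mm) begins 54 mm behind the grasp point. The pads swing forward as they close: fully open they stand 13 mm farther back than shut.
Start: joints at [-1.434, 0.381, 1.297, -0, 1.464, -0.215], TCP at [0.19, -0.516, 0.201] pointing down, gripper open.
Joint ranges: [-3.11, 3.11], [-0.89, 2.33], [0.22, 2.48], [-1.42, 4.56], [0.17, 2.85], [-2.88, 2.88]. Speed limits (rad/s): [2.39, 2.39, 3.14, 3.14, 3.14, 3.14].

## Interface

Orientations are given as a rotation vector (axis times angle).
In Python, from plant import robot gives the robot as it stands.
- The arm moves only by the tool apply_moves, never from a script. Its argument "motion" is a list of rows, each an object of numbers: "jaw": the closure in counts, from 0 (fully open) to 255 (shut); "x", "y", "z": the shift along the tool's x, y, z in cm; "rx", "ry", "rz": the turn, a rotation vector about the tool's x, y, z in rad. A call has 1 to 10 rows; each row shifts and turns the commanded pose from where the row before left it, along the tool's axes as they then stand; what a row does not reach is not made up. A row lasts 1/8 s, in which the tool goes at most 62.5 mm and 10.7 degrees, less where a joint would pass 70% of its speed; a pose out of reach is approached as far as the arm can. A call with a gripper value outside its range is refused whole. The fingers move at their own pace and stop on an object; "grip_force" is the grip in N (left out, the last holds). Time passes only in rows, so rows that do not move let the fingers close. It gives the time, the measured TCP pose, the force and the opening at its end, in the units of the state.
- robot.get_state(): the state, without advancing time (a new reading comes with each control period).
- robot.read_camera(name): name is "scene" or "top"; returns (picture, depth): 420x560x3 uint8, red, green, blue; 420x560 float32, m along the optical axis (not along the pixel's ray), 0 where there is no reading.
- robot.camera_params(name): a dict with "camera_matrix" (3x3 intrinsics, pixels), "origin" and "rotation" of the camera in the world. Camera axes: x right, y up, looking along -z (the intrinsics and any distortion apply to the point x, -y, -z); pixel columns grow to the right and rows downward; lengths in m; the calibration is good to about 2 mm. A picture is of the moment at which its call begins. camera_params takes no time and is no camera call.
- robot.sign_off(): hands the job in, once; it reports no verdict.
The state is a dict: "time_s": time; "joint_positions": joint angles; "dq": joint speeds; "joint_torque": joint torques, N m; "tool_pos": TCP position; "orientation": TCP orientation; "wrist_force": force on the tool from outside, world axes, zero at the start; "moment": the same for the moment, N m; "gripper_width": finger opening in m.
Only numpy, scipy, OpenCV 4.12 (cv2) and the standard library are available. Lean on these libraries where they do the work, as an engineer would, in place of code of your own. Each camera call takes 0.05 s, during which the arm holds its last target.

## Task

Set the steel gear down, flat and upright, into the round recess of the orange case (do not drop it), then swing the case's sprung lid down and press its free edge home until the spring catch clicks and keeps it shut. Never push on the case or its lid with more than 25 N, and leave the other things on the bench where they are.

Things in the scene. Friction and masses are not known exactly. Their poses are not given: they have to be found in the camera images.
- gear: steel pump gear standing on its toothed disc: disc 56 mm across, 12 mm thick; on it a round hub 20 mm across whose top is 45 mm above the underside. 0.22 kg. Origin at the centre of the underside, z up along the hub. Grip it by the hub, from above, over the disc.
- case: orange box fixed to the bench, 170 (x) by 150 mm (y), rim 70 mm high, walls 6 mm; lid hinge on the +x rim, spring catch at the middle of the -x wall. Origin under its centre, z up, yaw within 0.35 of square to the robot. A grey insert inside (top 18 mm above the bench) has the round recess for the gear. Case and lid crack above 25 N of push
- nest (a point): centre of the recess floor, 8 mm above the bench: recess 61 mm across, 10 mm deep, 30 mm from the case's centre towards its -x side; the seated gear's origin lies here
- lid_hinge (a point): middle of the hinge axis, which runs along the case's y, 80 mm above the bench; the lid turns about it. Axes as the lid's own: at joint 0 the same as the case's
- lid_press (a point): white pad on the lid's upper face, the place to press: 146 mm from the hinge axis, on the middle line, 8.8 mm above the lid's underside (whose plane holds the hinge axis). The lid is a plate 8 mm thick, 171 mm long from hinge to free edge, 150 mm wide, with a thin 18 mm skirt hanging over the rim. Axes as the lid's own
- lid_lip (a point): black lip at the middle of the lid's free edge, 176 mm from the hinge axis, held by the catch. Going down it meets the catch nose 10 mm or so before it is home; the push at the pad climbs from 5 to some 9 to 13 N, eases, clicks (force drops to near 0), and within a millimetre or two the lid meets a stiff rest and the force climbs steeply (some 20 N per mm)
- catch_nose (a point): tip of the spring catch's dark nose, 30 mm wide, on a steel plate, reaching 25 mm out from the wall; the nose ends about 6 mm above the shut lid's upper face. Plate, nose and the lid's rest are set together up to 8 mm high or low, hidden; this point is only where they nominally are. So feel: press on slowly until the lid meets its rest, then stop at once
- lid (a joint): lid angle: 0 = level, grows as it opens; shut it is -0.05 to 0.05; free it stands at about 1.4, nearly upright, leaning a little over the case to the -x side. A spring drives it open whenever nothing holds it (under 1 N at the pad near upright, rising to 4 to 5 N near shut), so it never stays half shut: keep contact all the way down
- bearing: ball bearing ring lying flat, 52 mm across, 15 mm thick, 25 mm bore; origin under its centre
- piston: small aluminium piston standing upright, 58 mm across, 45 mm high; origin under its centre
- spanner: open-ended steel spanner lying flat; origin under it
- grease_tin: blue tin, 52 mm across, 50 mm high; origin under its centre
- bolt0: dark bolt standing on its 18 mm head, 45 mm high; origin under its centre
- bolt1: second dark bolt, like bolt0
Mind the look-alikes: they are no part of the job. Leave any yellow look-alike of the gear alone. What is shaped like the case but purple is not meant.

How it is judged:
By the outcome, as a careful person would: the job done as asked, in the order asked, and still so for the second after the job is handed in, with the robot touching nothing.
It also fails if it takes over 72 s, if anything falls off the work surface, if the arm or the gripper's body presses on something with over 40 N, if the wrist force passes 120 N, or if a joint passes its speed limit or range.

## Working session

There is one attempt and no reset: what is moved stays moved. The work goes in short steps, Python scripts to look and compute and a tool call to move; the robot and the scene stay as the last step left them, time stands still between calls to the robot, and variables do not carry over. Pictures are saved under pics/ and viewed, and the job is handed in when it is done.

Besides the shell and the picture viewer there is one more tool, called after ">>>" by a JSON object that holds its "fn" and its "kwargs". apply_moves: Moves the arm, as the interface text tells. Its arguments: {"type":"object","properties":{"motion":{"type":"array"},"grip_force":{"type":"number"}},"required":["motion"]}

```bash
mkdir -p pics; ls; cat > h.py <<'E'
from plant import robot
import numpy as np, cv2
def snap(n,tag):
    p,d=robot.read_camera(n); cv2.imwrite(f'pics/{tag}.png',p[:,:,::-1]); np.savez(f'pics/{tag}.npz',p=p,d=d); return p,d
def world(n,d,u,v,r=0):
    c=robot.camera_params(n);K=np.array(c['camera_matrix']);R=np.array(c['rotation']);o=np.array(c['origin'])
    z=d[v,u]; x=(u-K[0,2])/K[0,0]*z; y=(v-K[1,2])/K[1,1]*z
    return R@np.array([x,-y,-z])+o
def cloud(n,d):
    c=robot.camera_params(n);K=np.array(c['camera_matrix']);R=np.array(c['rotation']);o=np.array(c['origin'])
    v,u=np.mgrid[:d.shape[0],:d.shape[1]]
    return np.stack([(u-K[0,2])/K[0,0]*d,-(v-K[1,2])/K[1,1]*d,-d],-1)@R.T+o
def crop(tag,u0,v0,u1,v1,s,out):
    p=cv2.imread(f'pics/{tag}.png')[v0:v1,u0:u1]; cv2.imwrite(f'pics/{out}.png',cv2.resize(p,None,fx=s,fy=s,interpolation=cv2.INTER_CUBIC))
E
python3 - <<'E'
from h import *
for n in('top','scene'):
    snap(n,n+'0'); c=robot.camera_params(n); print({k:np.round(v,3).tolist() if not isinstance(v,str) else v for k,v in c.items()})
print(robot.get_state())
E
```

```text
pics
{'camera_matrix': [[541.269, 0.0, 287.127], [0.0, 541.269, 214.613], [0.0, 0.0, 1.0]], 'origin': [0.399, -0.02, 1.22], 'rotation': [0.092, -0.1, -1.582]}
{'camera_matrix': [[509.737, 0.0, 281.578], [0.0, 509.737, 216.293], [0.0, 0.0, 1.0]], 'origin': [1.037, -0.881, 0.9], 'rotation': [0.85, 0.238, 0.479]}
{'time_s': 0.1, 'joint_positions': array([-1.43427380e+00,  3.81130434e-01,  1.29815724e+00,  9.83922788e-06,
        1.46360379e+00, -2.15286930e-01]), 'dq': array([-0.00142183, -0.00292229, -0.00231058, -0.00311408,  0.00026688,
       -0.00039948]), 'joint_torque': array([ 3.22001026e-03, -4.49223876e+01, -2.31655508e+01, -1.84771020e-04,
        3.64260071e-03,  1.85157216e-05]), 'tool_pos': array([ 0.18949394, -0.51600686,  0.19998193]), 'orientation': array([-3.09183642e+00, -5.49546807e-01, -9.56399020e-05]), 'wrist_force': array([0.45767569, 0.24634648, 1.09680178]), 'moment': array([-0.02114416, -0.00428577,  0.03792672]), 'gripper_width': 0.0855327555216206}
```

```bash
sed -i "s/R=np.array(c\['rotation'\])/R=cv2.Rodrigues(np.array(c['rotation'],float))[0]/" h.py; grep -c Rodrigues h.py
```

```text
2
```

View pics/top0.png

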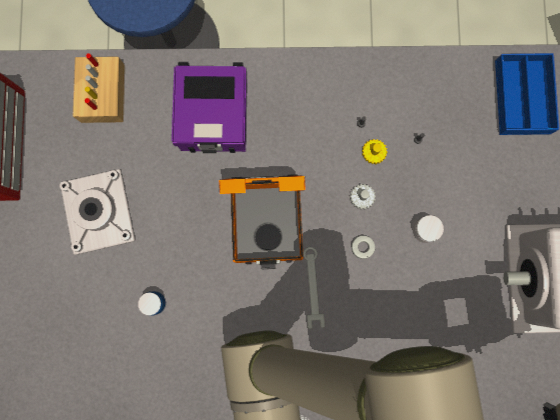

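View pics/scene0.png

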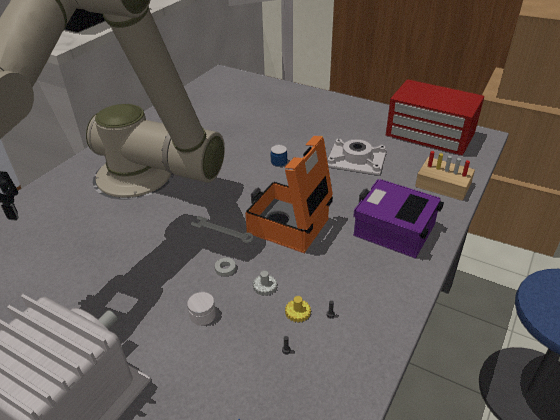

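```bash
python3 - <<'E'
from h import *
crop('top0',210,130,460,280,3.2,'c1'); crop('scene0',190,120,360,350,2.6,'c2')
d=np.load('pics/top0.npz')['d']; P=cloud('top',d)
def reg(u0,v0,u1,v1,zl,zh,name):
    q=P[v0:v1,u0:u1].reshape(-1,3); m=q[(q[:,2]>zl)&(q[:,2]<zh)]
    print(name,len(m),'min',m.min(0).round(4),'max',m.max(0).round(4),'mean',m.mean(0).round(4)); return m
print('bench',np.median(P[270:290,180:220,2]))
reg(345,180,380,212,.035,.06,'hub'); reg(345,180,380,212,.006,.02,'disc')
m=reg(210,160,320,280,.06,.078,'rim')
np.set_printoptions(suppress=True)
for uv in [(269,237),(256,236),(280,236),(250,210),(290,210),(262,183)]: print(uv,P[uv[1],uv[0]].round(4))
reg(210,160,320,205,.09,.4,'lid')
E
```

```text
bench -0.0006918050223471139
hub 68 min [ 0.5771 -0.209   0.0357] max [ 0.5954 -0.1887  0.0506] mean [ 0.586  -0.1989  0.0443]
disc 382 min [ 0.5592 -0.2367  0.0062] max [ 0.6145 -0.1719  0.0196] mean [ 0.5859 -0.1989  0.0115]
rim 749 min [ 0.4348 -0.0599  0.0602] max [0.6113 0.0934 0.0777] mean [0.5039 0.0187 0.0703]
(269, 237) [0.4971 0.0139 0.007 ]
(256, 236) [0.4994 0.0429 0.0112]
(280, 236) [ 0.4988 -0.0108  0.0095]
(250, 210) [0.5575 0.0557 0.0165]
(290, 210) [ 0.5563 -0.034   0.017 ]
(262, 183) [0.6084 0.026  0.0727]
lid 977 min [ 0.5587 -0.0597  0.0933] max [0.6205 0.098  0.2561] mean [0.5769 0.019  0.2438]
```

View pics/c1.png

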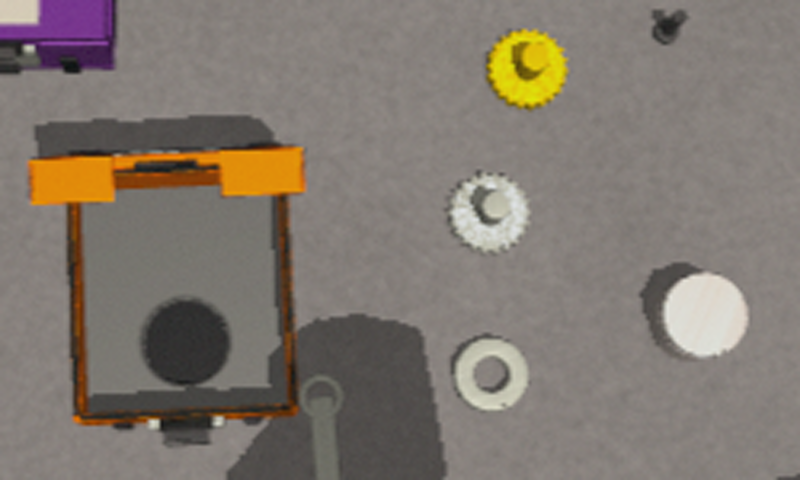

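View pics/c2.png

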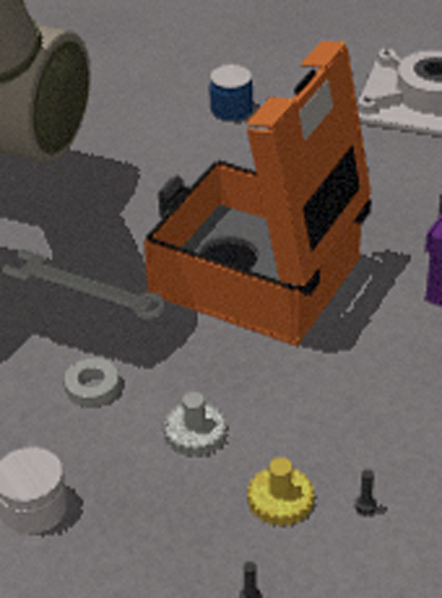

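```bash
cat >> h.py <<'E'
def ray(n,uv,z):
    c=robot.camera_params(n);K=np.array(c['camera_matrix']);R=cv2.Rodrigues(np.array(c['rotation'],float))[0];o=np.array(c['origin'])
    uv=np.atleast_2d(uv).astype(float)
    r=np.stack([(uv[:,0]-K[0,2])/K[0,0],-(uv[:,1]-K[1,2])/K[1,1],-np.ones(len(uv))],-1)@R.T
    return o+r*((z-o[2])/r[:,2])[:,None]
def proj(n,X):
    c=robot.camera_params(n);K=np.array(c['camera_matrix']);R=cv2.Rodrigues(np.array(c['rotation'],float))[0];o=np.array(c['origin'])
    q=(np.atleast_2d(X)-o)@R; q=q*[1,-1,-1]; p=q@K.T; return p[:,:2]/p[:,2:]
def comp(n,mask,seed):
    k,l,s,c=cv2.connectedComponentsWithStats(mask.astype(np.uint8)); i=l[seed[1],seed[0]]; return l==i
E
python3 - <<'E'
from h import *
np.set_printoptions(suppress=True,precision=4)
p=np.load('pics/top0.npz')['p'].astype(int); d=np.load('pics/top0.npz')['d']; P=cloud('top',d)
g=p.sum(2)/3
print(g[236,240:300].astype(int))
m=comp('top',g<60,(268,236)); 
cs,_=cv2.findContours(m.astype(np.uint8),0,1); c=max(cs,key=cv2.contourArea)
e=cv2.fitEllipse(c); print(e, ray('top',e[0],.018))
# walls: orange/dark pixels with z ~.07
z=P[...,2]; 
for v in range(200,262,6):
    r=np.where((z[v,215:320]>.055)&(z[v,215:320]<.085))[0]+215
    print(v,r.min(),r.max(),P[v,r.min()][:2],P[v,r.max()][:2])
# gear disc
pd=P[178:214,343:382]; dm=(pd[...,2]>.006)&(pd[...,2]<.018)|(pd[...,2]>.03)
ys,xs=np.where(pd[...,2]>.035); print('hub px',xs.mean()+343,ys.mean()+178)
ys,xs=np.where(pd[...,2]>.006); h=cv2.convexHull(np.stack([xs+343,ys+178],1).astype(np.int32)); e=cv2.minEnclosingCircle(h); print(e, ray('top',e[0],.012))
# lid top edge, catch
for v in range(258,270): print(v,[ (u,round(float(z[v,u]),3)) for u in range(256,284,5)])
E
```

```text
[119 118 116 118 117 118 118 118 120 117 120 118 115 103  77  60  48  45
  49  47  47  45  48  50  48  49  49  49  50  49  45  50  48  47  50  45
  49  50  47  46  49  69 106 121 120 120 121 122 120 120 120 121 121 121
 120 122 120 106  65  64]
((267.7938537597656, 236.81747436523438), (24.3154296875, 25.318042755126953), 5.680628299713135) [[0.4966 0.0163 0.018 ]]
200 231 300 [0.5723 0.0927] [ 0.5708 -0.0552]
206 231 300 [0.5603 0.0934] [ 0.5574 -0.0549]
212 232 301 [0.5461 0.0904] [ 0.5445 -0.0569]
218 232 301 [0.5335 0.0906] [ 0.5317 -0.0567]
224 232 301 [0.5206 0.0906] [ 0.5187 -0.0564]
230 232 301 [0.5079 0.0907] [ 0.5057 -0.0561]
236 232 302 [0.4955 0.0913] [ 0.4937 -0.0584]
242 233 302 [0.4823 0.0887] [ 0.4801 -0.0578]
248 233 302 [0.4693 0.0883] [ 0.4675 -0.0576]
254 233 303 [0.4568 0.0888] [ 0.4551 -0.0598]
260 233 279 [0.4441 0.0888] [ 0.4431 -0.0085]
hub px 364.2435897435897 194.2051282051282
((361.89190673828125, 197.0), 19.212604522705078) [[ 0.5844 -0.1969  0.012 ]]
258 [(256, 0.073), (261, 0.07), (266, 0.073), (271, 0.069), (276, 0.075), (281, 0.072)]
259 [(256, 0.066)
[... 261 characters left out ...]
.002), (261, 0.072), (266, 0.081), (271, 0.078), (276, 0.077), (281, -0.005)]
263 [(256, -0.003), (261, 0.082), (266, 0.082), (271, 0.084), (276, 0.073), (281, 0.0)]
264 [(256, 0.001), (261, 0.086), (266, 0.086), (271, 0.089), (276, -0.002), (281, 0.004)]
265 [(256, -0.0), (261, 0.086), (266, 0.087), (271, 0.088), (276, 0.001), (281, 0.005)]
266 [(256, -0.002), (261, 0.088), (266, 0.084), (271, 0.084), (276, -0.0), (281, 0.005)]
267 [(256, 0.001), (261, 0.079), (266, 0.084), (271, 0.083), (276, -0.003), (281, -0.0)]
268 [(256, -0.002), (261, -0.004), (266, 0.083), (271, 0.08), (276, -0.0), (281, -0.0)]
269 [(256, 0.003), (261, -0.005), (266, 0.001), (271, -0.001), (276, 0.002), (281, 0.002)]
```

The meant gear is the silver one at top (362,196), steel grey with a hub. The yellow one at (375,151) is a look-alike, and the ring at (363,246) is the bearing. The case is the orange box with its recess at (268,237); the purple box at (210,108) is not meant. The enlarged crops confirm this.

Next I move above the gear.

>>> {"fn": "apply_moves", "kwargs": {"motion": [{"z": -5}, {"x": 5.3, "y": -1.8}, {"x": 5.3, "y": -1.8}, {"x": 5.3, "y": -1.8}, {"x": 5.3, "y": -1.8}, {"x": 5.4, "y": -1.8}, {"x": 5.4, "y": -1.8}, {"x": 5.4, "y": -1.8}, {"x": 5.4, "y": -1.8}, {"x": 5.3, "y": -1.7}], "grip_force": 40}}

```text
invalid input
```

```bash
cat >> h.py <<'E'
def to(target,yaw=None):
    s=robot.get_state(); R=cv2.Rodrigues(s['orientation'])[0]
    print('t',round(s['time_s'],2),'tcp',s['tool_pos'].round(4),'x ax',R[:,0].round(4),'z ax',R[:,2].round(4),'F',s['wrist_force'].round(1),'w',round(s['gripper_width'],4),'q',s['joint_positions'].round(2))
    print('tool shift cm',(R.T@(np.array(target)-s['tool_pos'])*100).round(2))
    if yaw is not None:
        x=np.array([np.cos(yaw),np.sin(yaw),0]);z=np.array([0,0,-1.]);G=np.stack([x,np.cross(z,x),z],1)
        print('rot',cv2.Rodrigues(R.T@G)[0].ravel().round(4))
E
python3 - <<'E'
from h import *
to([.586,-.199,.16],.036)
E
```

```text
t 0.1 tcp [ 0.1895 -0.516   0.2   ] x ax [9.388e-01 3.446e-01 3.000e-04] z ax [-2.0e-04  1.3e-03 -1.0e+00] F [0.5 0.2 1.1] w 0.0855 q [-1.43  0.38  1.3   0.    1.46 -0.22]
tool shift cm [ 48.14 -16.09   4.03]
rot [-1.300e-03 -1.000e-04  3.158e-01]
```

>>> {"fn": "apply_moves", "kwargs": {"motion": [{"jaw": 0, "x": 0, "y": 0, "z": -5, "rx": 0, "ry": 0, "rz": 0}], "grip_force": 40}}

```text
time_s: 0.22
tool_pos: [0.1892, -0.5147, 0.2477]
orientation: [-3.084, -0.548, -0.001]
wrist_force: [0.1, -1.3, 0.5]
gripper_width: 0.0856
```

>>> {"fn": "apply_moves", "kwargs": {"motion": [{"jaw": 0, "x": 5.3, "y": -1.8, "z": 0, "rx": 0, "ry": 0, "rz": 0}, {"jaw": 0, "x": 5.3, "y": -1.8, "z": 0, "rx": 0, "ry": 0, "rz": 0}, {"jaw": 0, "x": 5.3, "y": -1.8, "z": 0, "rx": 0, "ry": 0, "rz": 0}, {"jaw": 0, "x": 5.3, "y": -1.8, "z": 0, "rx": 0, "ry": 0, "rz": 0}, {"jaw": 0, "x": 5.4, "y": -1.8, "z": 0, "rx": 0, "ry": 0, "rz": 0}, {"jaw": 0, "x": 5.4, "y": -1.8, "z": 0, "rx": 0, "ry": 0, "rz": 0}, {"jaw": 0, "x": 5.4, "y": -1.8, "z": 0, "rx": 0, "ry": 0, "rz": 0}, {"jaw": 0, "x": 5.4, "y": -1.8, "z": 0, "rx": 0, "ry": 0, "rz": 0.15}, {"jaw": 0, "x": 5.3, "y": -1, "z": 5, "rx": 0, "ry": 0, "rz": 0.16}, {"jaw": 0, "x": 0, "y": 0, "z": 0, "rx": 0, "ry": 0, "rz": 0}]}}

```text
time_s: 1.48
tool_pos: [0.5847, -0.2138, 0.2035]
orientation: [-3.136, -0.069, 0.01]
wrist_force: [-1.1, -0.3, -0.7]
gripper_width: 0.0853
```

```bash
python3 - <<'E'
from h import *
to([.586,-.199,.10],.036)
E
```

```text
t 1.48 tcp [ 0.5847 -0.2138  0.2035] x ax [ 0.999   0.0438 -0.0064] z ax [-0.0066  0.0043 -1.    ] F [-1.1 -0.3 -0.7] w 0.0853 q [-0.54  0.51  1.07  0.    1.57  0.99]
tool shift cm [ 0.26 -1.43 10.35]
rot [-0.0045  0.0064  0.0078]
```

>>> {"fn": "apply_moves", "kwargs": {"motion": [{"jaw": 0, "x": 0.2, "y": -1.4, "z": 5, "rx": 0, "ry": 0, "rz": 0}, {"jaw": 0, "x": 0, "y": 0, "z": 3, "rx": 0, "ry": 0, "rz": 0}, {"jaw": 0, "x": 0, "y": 0, "z": 0, "rx": 0, "ry": 0, "rz": 0}, {"jaw": 0, "x": 0, "y": 0, "z": 0, "rx": 0, "ry": 0, "rz": 0}]}}

```text
time_s: 1.98
tool_pos: [0.586, -0.2032, 0.13]
orientation: [3.139, 0.065, 0.004]
wrist_force: [0.2, -0.3, 0.3]
gripper_width: 0.0852
```

```bash
python3 - <<'E'
from h import *
to([.586,-.199,.08],.036)
snap('top','t1');snap('scene','s1'); crop('s1',150,0,400,340,1.7,'s1c')
E
```

```text
t 1.98 tcp [ 0.586  -0.2032  0.13  ] x ax [0.9991 0.0416 0.0025] z ax [ 0.0025 -0.0015 -1.    ] F [ 0.2 -0.3  0.3] w 0.0852 q [-0.52  0.56  1.21 -0.    1.38  1.  ]
tool shift cm [ 0.01 -0.42  5.  ]
rot [ 0.0016 -0.0025  0.0056]
```

View pics/s1.png

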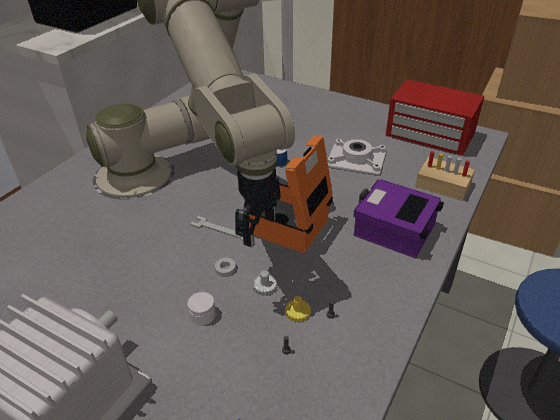

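View pics/t1.png

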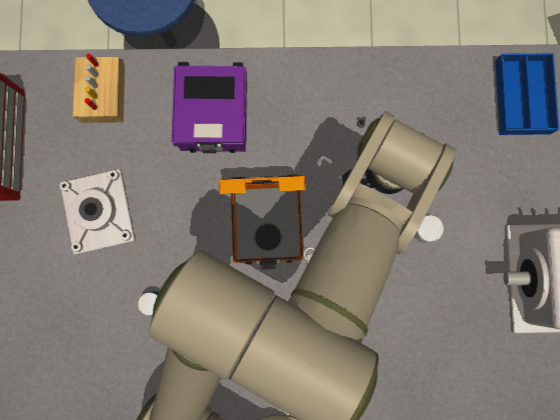

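```bash
python3 - <<'E'
from h import *
np.set_printoptions(suppress=True,precision=3)
f=np.load('pics/s1.npz');d=f['d'];P=cloud('scene',d)
print(proj('scene',[.586,-.203,.13]))
for uv in [(246,240),(240,160),(275,155),(285,140),(275,110),(262,175),(262,165),(258,185),(225,150),(200,120)]: print(uv,P[uv[1],uv[0]],f['p'][uv[1],uv[0]])
P2=cloud('top',np.load('pics/t1.npz')['d'])
for uv in [(375,118),(450,152),(385,115),(415,150),(380,180),(360,180)]: print(uv,P2[uv[1],uv[0]])
E
```

```text
[[260.917 247.556]]
(246, 240) [ 0.589 -0.26   0.2  ] [22 28 28]
(240, 160) [ 0.595 -0.268  0.4  ] [68 64 58]
(275, 155) [ 0.623 -0.195  0.378] [72 65 60]
(285, 140) [ 0.638 -0.183  0.408] [73 65 60]
(275, 110) [ 0.614 -0.176  0.459] [147 138 122]
(262, 175) [ 0.612 -0.226  0.347] [67 66 64]
(262, 165) [ 0.614 -0.226  0.371] [87 79 71]
(258, 185) [ 0.607 -0.233  0.327] [15 11 14]
(225, 150) [ 0.569 -0.274  0.417] [45 42 33]
(200, 120) [ 0.458 -0.199  0.409] [91 87 77]
(375, 118) [ 0.771 -0.234  0.002]
(450, 152) [ 0.58  -0.261  0.456]
(385, 115) [ 0.637 -0.169  0.456]
(415, 150) [ 0.583 -0.21   0.459]
(380, 180) [ 0.558 -0.176  0.363]
(360, 180) [ 0.538 -0.127  0.475]
```

>>> {"fn": "apply_moves", "kwargs": {"motion": [{"jaw": 0, "x": 0, "y": -0.4, "z": 5, "rx": 0, "ry": 0, "rz": 0}, {"jaw": 0, "x": 0, "y": 0, "z": 1, "rx": 0, "ry": 0, "rz": 0}, {"jaw": 0, "x": 0, "y": 0, "z": 0, "rx": 0, "ry": 0, "rz": 0}, {"jaw": 0, "x": 0, "y": 0, "z": 0, "rx": 0, "ry": 0, "rz": 0}]}}

```text
time_s: 2.58
tool_pos: [0.5863, -0.1988, 0.0699]
orientation: [3.139, 0.066, 0.004]
wrist_force: [0.2, -0.2, -0.6]
gripper_width: 0.0852
```

```bash
python3 - <<'E'
from h import *
to([.586,-.199,.017],.036)
snap('scene','s2'); crop('s2',200,190,340,330,4,'s2c')
E
```

```text
t 2.58 tcp [ 0.5863 -0.1988  0.0699] x ax [0.9991 0.0418 0.0027] z ax [ 0.0027 -0.0016 -1.    ] F [ 0.2 -0.2 -0.6] w 0.0852 q [-0.52  0.61  1.29 -0.    1.24  1.01]
tool shift cm [-0.04  0.01  5.29]
rot [ 0.0017 -0.0027  0.0058]
```

View pics/s2c.png

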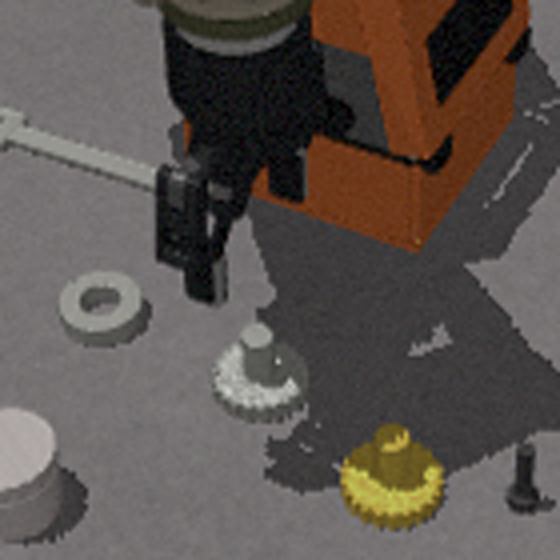

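```bash
python3 - <<'E'
from h import *
print(proj('scene',[[.586,-.199,.083],[.586,-.199,.07],[.586,-.199,.045],[.586,-.242,.083],[.586,-.156,.083]]))
P=cloud('scene',np.load('pics/s2.npz')['d'])
for uv in [(264,272),(264,275),(250,261),(271,237)]: print(uv,P[uv[1],uv[0]].round(4))
P=cloud('scene',np.load('pics/scene0.npz')['d'])[260:300,245:285].reshape(-1,3); m=P[P[:,2]>.04]; print(len(m),m.mean(0),m.min(0),m.max(0))
E
```

```text
[[262.66342669 261.62814461]
 [262.87639875 265.68476816]
 [263.2774535  273.32393055]
 [252.50720302 273.77595877]
 [272.32944635 250.06666127]]
(264, 272) [ 0.5859 -0.1955  0.0461]
(264, 275) [ 0.5901 -0.2026  0.0448]
(250, 261) [ 0.5911 -0.255   0.1364]
(271, 237) [ 0.5846 -0.1575  0.1244]
62 [ 0.63951826 -0.27784793  0.14169631] [ 0.57864217 -0.88137542  0.04034489] [ 1.03687141 -0.19112165  0.8995699 ]
```

```bash
python3 - <<'E'
from h import *
f=np.load('pics/s2.npz');P=cloud('scene',f['d'])
m=(abs(P[...,0]-.59)<.04)&(abs(P[...,1]+.2)<.07)&(P[...,2]>.06)&(P[...,2]<.2)
ys,xs=np.where(m); q=P[m]; i=np.argsort(q[:,2])[:25]
for k in i: print(xs[k],ys[k],q[k].round(3))
crop('s2',235,220,290,290,9,'s2d')
E
```

```text
272 240 [ 0.586 -0.156  0.115]
253 266 [ 0.593 -0.247  0.115]
274 240 [ 0.591 -0.155  0.116]
273 240 [ 0.589 -0.157  0.116]
269 239 [ 0.58  -0.159  0.117]
254 266 [ 0.596 -0.249  0.118]
268 238 [ 0.577 -0.158  0.118]
255 266 [ 0.598 -0.248  0.118]
271 239 [ 0.585 -0.158  0.119]
269 238 [ 0.579 -0.157  0.119]
270 239 [ 0.583 -0.159  0.119]
274 239 [ 0.591 -0.155  0.119]
275 240 [ 0.595 -0.157  0.119]
271 238 [ 0.583 -0.156  0.12 ]
267 236 [ 0.572 -0.155  0.12 ]
272 238 [ 0.586 -0.155  0.12 ]
267 237 [ 0.574 -0.158  0.12 ]
270 238 [ 0.582 -0.157  0.12 ]
272 239 [ 0.587 -0.158  0.12 ]
256 263 [ 0.596 -0.241  0.12 ]
275 239 [ 0.594 -0.155  0.12 ]
269 237 [ 0.579 -0.156  0.121]
253 265 [ 0.594 -0.249  0.121]
252 266 [ 0.594 -0.253  0.121]
250 265 [ 0.589 -0.253  0.121]
```

View pics/s2d.png

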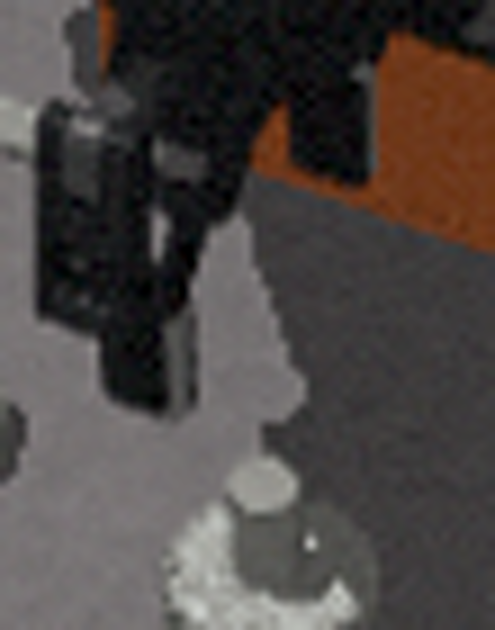

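>>> {"fn": "apply_moves", "kwargs": {"motion": [{"jaw": 255, "x": 0, "y": 0, "z": 0, "rx": 0, "ry": 0, "rz": 0}, {"jaw": 255, "x": 0, "y": 0, "z": 0, "rx": 0, "ry": 0, "rz": 0}, {"jaw": 255, "x": 0, "y": 0, "z": 0, "rx": 0, "ry": 0, "rz": 0}, {"jaw": 255, "x": 0, "y": 0, "z": 0, "rx": 0, "ry": 0, "rz": 0}, {"jaw": 255, "x": 0, "y": 0, "z": 0, "rx": 0, "ry": 0, "rz": 0}, {"jaw": 255, "x": 0, "y": 0, "z": 0, "rx": 0, "ry": 0, "rz": 0}]}}

```text
time_s: 3.38
tool_pos: [0.5853, -0.1982, 0.068]
orientation: [-3.141, -0.066, 0.0]
wrist_force: [-0.0, 0.3, -0.3]
gripper_width: -0.0001
```

```bash
python3 - <<'E'
from h import *
to([.586,-.199,.017],.036)
snap('scene','s3'); crop('s3',235,200,290,290,7,'s3d')
f=np.load('pics/s3.npz');P=cloud('scene',f['d'])
m=(abs(P[...,0]-.59)<.04)&(abs(P[...,1]+.2)<.07)&(P[...,2]>.06)&(P[...,2]<.2)
ys,xs=np.where(m); q=P[m]; i=np.argsort(q[:,2])[:8]
for k in i: print(xs[k],ys[k],q[k].round(3))
E
```

```text
t 3.38 tcp [ 0.5853 -0.1982  0.068 ] x ax [ 9.991e-01  4.180e-02 -1.000e-04] z ax [-1.e-04  0.e+00 -1.e+00] F [-0.   0.3 -0.3] w -0.0001 q [-0.52  0.61  1.29 -0.    1.24  1.01]
tool shift cm [0.06 0.08 5.1 ]
rot [-0.      0.0001  0.0058]
261 258 [ 0.587 -0.206  0.101]
258 257 [ 0.579 -0.207  0.101]
263 258 [ 0.592 -0.206  0.103]
264 258 [ 0.594 -0.205  0.103]
263 257 [ 0.591 -0.204  0.105]
266 256 [ 0.596 -0.199  0.106]
267 255 [ 0.596 -0.196  0.106]
262 258 [ 0.592 -0.209  0.106]
```

View pics/s3d.png

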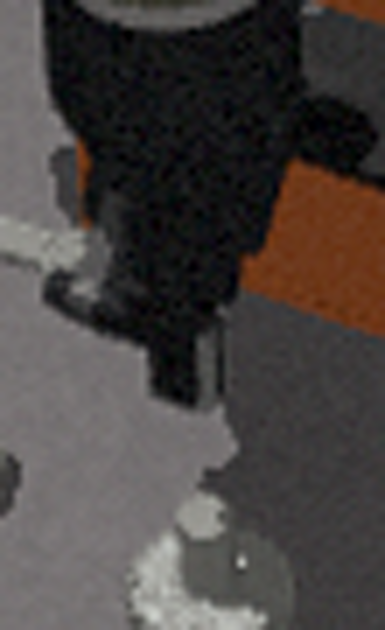

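The camera puts the shut fingertips at z≈0.10 (scene pixel (261,258)), but the reported TCP is 0.068. The tool length may be off by about 30 mm, so I'll open partly, lower in steps and check by eye and by force.

>>> {"fn": "apply_moves", "kwargs": {"motion": [{"jaw": 110, "x": 0.05, "y": 0.05, "z": 0, "rx": 0, "ry": 0, "rz": 0}, {"jaw": 110, "x": 0, "y": 0, "z": 0, "rx": 0, "ry": 0, "rz": 0}, {"jaw": 110, "x": 0, "y": 0, "z": 1, "rx": 0, "ry": 0, "rz": 0}, {"jaw": 110, "x": 0, "y": 0, "z": 1, "rx": 0, "ry": 0, "rz": 0}, {"jaw": 110, "x": 0, "y": 0, "z": 1, "rx": 0, "ry": 0, "rz": 0}, {"jaw": 110, "x": 0, "y": 0, "z": 1, "rx": 0, "ry": 0, "rz": 0}, {"jaw": 110, "x": 0, "y": 0, "z": 0, "rx": 0, "ry": 0, "rz": 0}]}}

```text
time_s: 4.3
tool_pos: [0.5854, -0.1985, 0.027]
orientation: [-3.14, -0.066, 0.002]
wrist_force: [-0.0, 0.0, 0.4]
gripper_width: 0.0487
```

```bash
python3 - <<'E'
from h import *
to([.586,-.199,.017],.036)
snap('scene','s4'); crop('s4',230,220,300,300,7,'s4d')
E
```

```text
t 4.3 tcp [ 0.5854 -0.1985  0.027 ] x ax [ 0.9991  0.0418 -0.0015] z ax [-1.6e-03  9.0e-04 -1.0e+00] F [-0.   0.   0.4] w 0.0487 q [-0.52  0.66  1.33  0.    1.15  1.01]
tool shift cm [0.05 0.06 1.  ]
rot [-0.001   0.0015  0.0058]
```

View pics/s4d.png

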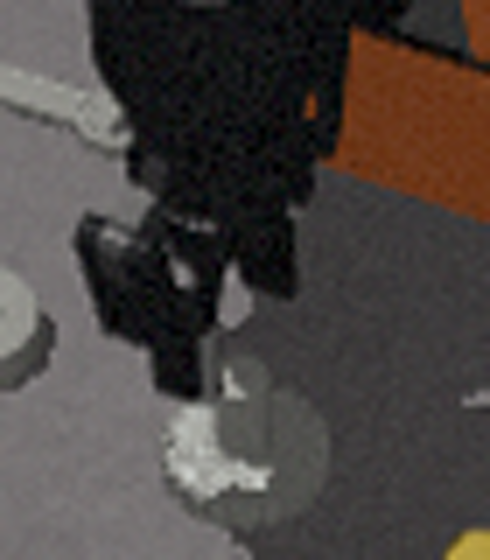

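>>> {"fn": "apply_moves", "kwargs": {"motion": [{"jaw": 110, "x": 0.05, "y": 0.05, "z": 0.5, "rx": 0, "ry": 0, "rz": 0}, {"jaw": 110, "x": 0, "y": 0, "z": 0.5, "rx": 0, "ry": 0, "rz": 0}, {"jaw": 110, "x": 0, "y": 0, "z": 0.5, "rx": 0, "ry": 0, "rz": 0}, {"jaw": 110, "x": 0, "y": 0, "z": 0, "rx": 0, "ry": 0, "rz": 0}]}}

```text
time_s: 4.85
tool_pos: [0.5862, -0.199, 0.0126]
orientation: [-3.14, -0.066, 0.001]
wrist_force: [0.6, 0.4, -0.5]
gripper_width: 0.0488
```

```bash
python3 - <<'E'
from h import *
to([.586,-.199,.0],.036)
snap('scene','s5'); crop('s5',230,230,300,300,8,'s5d')
E
```

```text
t 4.85 tcp [ 0.5862 -0.199   0.0126] x ax [ 9.991e-01  4.180e-02 -8.000e-04] z ax [-8.e-04  4.e-04 -1.e+00] F [ 0.6  0.4 -0.5] w 0.0488 q [-0.52  0.68  1.34 -0.    1.12  1.01]
tool shift cm [-0.02 -0.    1.26]
rot [-0.0004  0.0008  0.0058]
```

View pics/s5d.png

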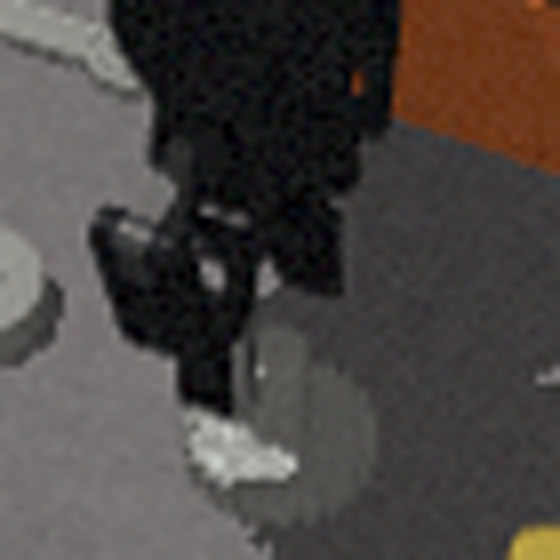

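>>> {"fn": "apply_moves", "kwargs": {"motion": [{"jaw": 110, "x": 0, "y": 0, "z": 0.5, "rx": 0, "ry": 0, "rz": 0}, {"jaw": 110, "x": 0, "y": 0, "z": 0.4, "rx": 0, "ry": 0, "rz": 0}, {"jaw": 110, "x": 0, "y": 0, "z": 0.4, "rx": 0, "ry": 0, "rz": 0}, {"jaw": 110, "x": 0, "y": 0, "z": 0, "rx": 0, "ry": 0, "rz": 0}]}}

```text
time_s: 5.4
tool_pos: [0.5862, -0.1991, -0.0004]
orientation: [-3.141, -0.066, 0.001]
wrist_force: [0.1, -0.5, 0.3]
gripper_width: 0.0485
```

```bash
python3 - <<'E'
from h import *
to([.586,-.199,.0],.036)
snap('scene','s6'); crop('s6',230,230,300,300,8,'s6d')
E
```

```text
t 5.4 tcp [ 5.862e-01 -1.991e-01 -4.000e-04] x ax [ 9.991e-01  4.180e-02 -7.000e-04] z ax [-7.e-04  4.e-04 -1.e+00] F [ 0.1 -0.5  0.3] w 0.0485 q [-0.52  0.7   1.36 -0.    1.09  1.01]
tool shift cm [-0.02 -0.01 -0.04]
rot [-0.0004  0.0007  0.0058]
```

View pics/s6d.png

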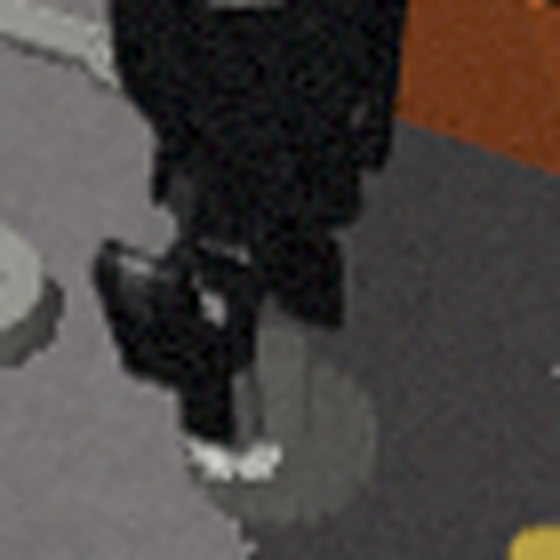

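>>> {"fn": "apply_moves", "kwargs": {"motion": [{"jaw": 110, "x": 0, "y": 0, "z": 0.3, "rx": 0, "ry": 0, "rz": 0}, {"jaw": 110, "x": 0, "y": 0, "z": 0.3, "rx": 0, "ry": 0, "rz": 0}, {"jaw": 110, "x": 0, "y": 0, "z": 0, "rx": 0, "ry": 0, "rz": 0}, {"jaw": 255, "x": 0, "y": 0, "z": 0, "rx": 0, "ry": 0, "rz": 0}, {"jaw": 255, "x": 0, "y": 0, "z": 0, "rx": 0, "ry": 0, "rz": 0}, {"jaw": 255, "x": 0, "y": 0, "z": 0, "rx": 0, "ry": 0, "rz": 0}, {"jaw": 255, "x": 0, "y": 0, "z": 0, "rx": 0, "ry": 0, "rz": 0}, {"jaw": 255, "x": 0, "y": 0, "z": 0, "rx": 0, "ry": 0, "rz": 0}], "grip_force": 50}}

```text
time_s: 6.45
tool_pos: [0.5866, -0.1993, -0.0056]
orientation: [3.141, 0.066, 0.001]
wrist_force: [-0.6, 0.7, 4.9]
gripper_width: 0.0182
```

```bash
python3 - <<'E'
from h import *
to([.586,-.199,.0],.036)
snap('scene','s7'); crop('s7',230,230,300,300,8,'s7d')
E
```

```text
t 6.45 tcp [ 0.5866 -0.1993 -0.0056] x ax [9.991e-01 4.180e-02 5.000e-04] z ax [ 6.e-04 -4.e-04 -1.e+00] F [-0.6  0.7  4.9] w 0.0182 q [-0.52  0.7   1.36 -0.    1.08  1.01]
tool shift cm [-0.06 -0.03 -0.56]
rot [ 0.0004 -0.0005  0.0058]
```

View pics/s7d.png

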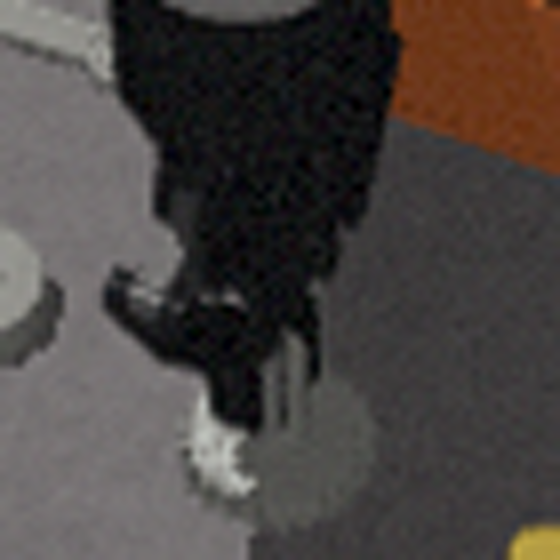

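>>> {"fn": "apply_moves", "kwargs": {"motion": [{"jaw": 255, "x": 0, "y": 0, "z": -2, "rx": 0, "ry": 0, "rz": 0}, {"jaw": 255, "x": 0, "y": 0, "z": -4, "rx": 0, "ry": 0, "rz": 0}, {"jaw": 255, "x": 0, "y": 0, "z": -4, "rx": 0, "ry": 0, "rz": 0}, {"jaw": 255, "x": -3, "y": -0.13, "z": -4, "rx": 0, "ry": 0, "rz": 0}, {"jaw": 255, "x": -3, "y": -0.13, "z": 0, "rx": 0, "ry": 0, "rz": 0}, {"jaw": 255, "x": -3, "y": -0.12, "z": 0, "rx": 0, "ry": 0, "rz": 0}, {"jaw": 255, "x": 0, "y": 0, "z": 0, "rx": 0, "ry": 0, "rz": 0}, {"jaw": 255, "x": 0, "y": 0, "z": 0, "rx": 0, "ry": 0, "rz": 0}]}}

```text
time_s: 7.5
tool_pos: [0.4967, -0.1992, 0.1338]
orientation: [-3.141, -0.065, 0.0]
wrist_force: [0.8, -0.9, -1.1]
gripper_width: 0.0175
```

```bash
python3 - <<'E'
from h import *
to([.4966,.0163,.134],.036)
snap('scene','s8')
E
```

```text
t 7.5 tcp [ 0.4967 -0.1992  0.1338] x ax [ 9.991e-01  4.170e-02 -1.000e-04] z ax [-1.e-04  2.e-04 -1.e+00] F [ 0.8 -0.9 -1.1] w 0.0175 q [-0.6   0.41  1.45  0.    1.28  0.93]
tool shift cm [ 8.900e-01 -2.153e+01 -2.000e-02]
rot [-0.0002  0.0001  0.0057]
```

View pics/s8.png

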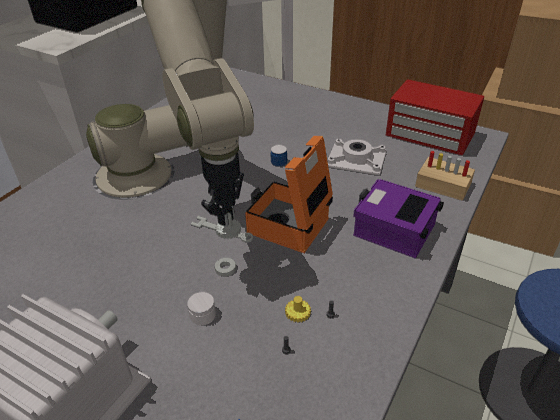

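```bash
python3 - <<'E'
from h import *
crop('s8',185,150,265,250,6,'s8d')
print(proj('scene',[[.4967,-.199,.134],[.4967,-.199,.1738]]))
E
```

```text
[[228.07574659 232.04844942]
 [226.62057352 218.60435035]]
```

View pics/s8d.png

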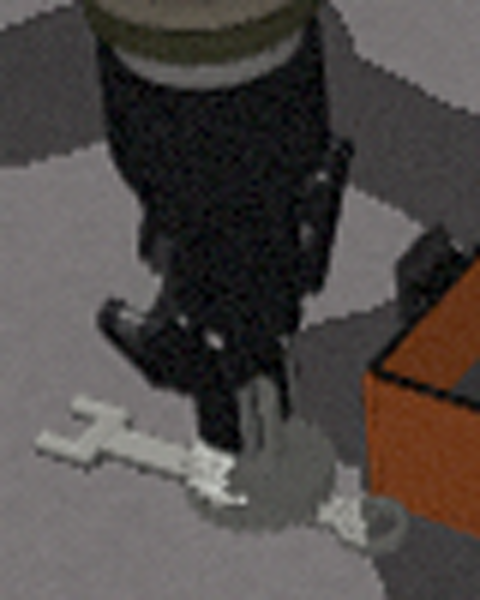

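>>> {"fn": "apply_moves", "kwargs": {"motion": [{"jaw": 255, "x": 0.1, "y": -3, "z": 0, "rx": 0, "ry": 0, "rz": 0}, {"jaw": 255, "x": 0.2, "y": -4, "z": 0, "rx": 0, "ry": 0, "rz": 0}, {"jaw": 255, "x": 0.2, "y": -4.5, "z": 0, "rx": 0, "ry": 0, "rz": 0}, {"jaw": 255, "x": 0.2, "y": -4.5, "z": 0, "rx": 0, "ry": 0, "rz": 0}, {"jaw": 255, "x": 0.1, "y": -3.5, "z": 0, "rx": 0, "ry": 0, "rz": 0}, {"jaw": 255, "x": 0.1, "y": -2, "z": 0, "rx": 0, "ry": 0, "rz": 0}, {"jaw": 255, "x": 0, "y": 0, "z": 0, "rx": 0, "ry": 0, "rz": 0}, {"jaw": 255, "x": 0, "y": 0, "z": 0, "rx": 0, "ry": 0, "rz": 0}]}}

```text
time_s: 8.55
tool_pos: [0.4967, 0.0157, 0.1339]
orientation: [3.141, 0.066, -0.0]
wrist_force: [0.5, 0.2, -1.7]
gripper_width: 0.0179
```

```bash
python3 - <<'E'
from h import *
to([.4966,.0163,.134],.036)
snap('scene','s9'); snap('top','t9'); crop('s9',200,60,360,260,3,'s9d'); crop('t9',200,150,340,290,4,'t9d')
E
```

```text
t 8.55 tcp [0.4967 0.0157 0.1339] x ax [ 9.991e-01  4.190e-02 -1.000e-04] z ax [-1.e-04 -2.e-04 -1.e+00] F [ 0.5  0.2 -1.7] w 0.0179 q [-0.21  0.35  1.55 -0.    1.24  1.32]
tool shift cm [-0.01 -0.06 -0.01]
rot [0.0002 0.0001 0.0059]
```

View pics/s9d.png

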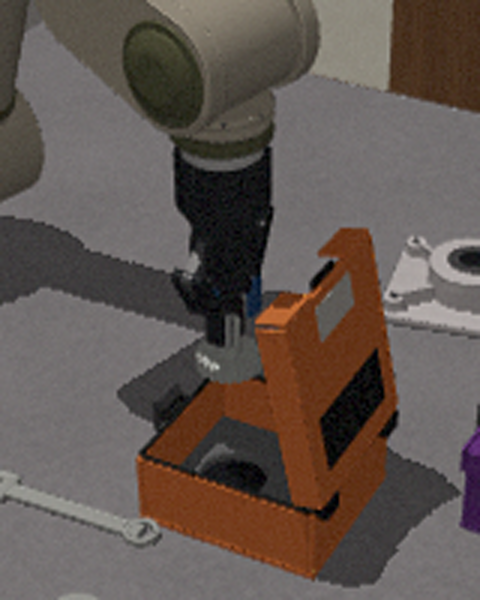

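View pics/t9d.png

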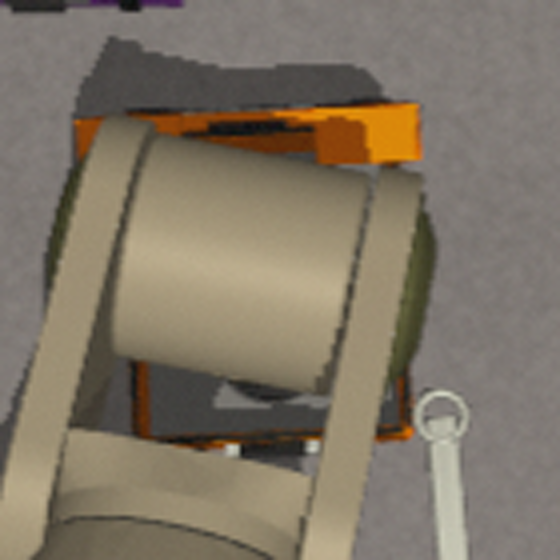

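>>> {"fn": "apply_moves", "kwargs": {"motion": [{"jaw": 255, "x": 0.05, "y": -0.02, "z": 2, "rx": 0, "ry": 0, "rz": 0}, {"jaw": 255, "x": 0, "y": 0, "z": 2, "rx": 0, "ry": 0, "rz": 0}, {"jaw": 255, "x": 0, "y": 0, "z": 2, "rx": 0, "ry": 0, "rz": 0}, {"jaw": 255, "x": 0, "y": 0, "z": 2, "rx": 0, "ry": 0, "rz": 0}, {"jaw": 255, "x": 0, "y": 0, "z": 1.5, "rx": 0, "ry": 0, "rz": 0}, {"jaw": 255, "x": 0, "y": 0, "z": 1, "rx": 0, "ry": 0, "rz": 0}, {"jaw": 255, "x": 0, "y": 0, "z": 0, "rx": 0, "ry": 0, "rz": 0}, {"jaw": 255, "x": 0, "y": 0, "z": 0, "rx": 0, "ry": 0, "rz": 0}]}}

```text
time_s: 9.65
tool_pos: [0.4972, 0.0161, 0.0295]
orientation: [3.141, 0.065, 0.002]
wrist_force: [-0.8, 0.5, -0.7]
gripper_width: 0.0186
```

```bash
python3 - <<'E'
from h import *
to([.4972,.0159,.0024],.036)
snap('scene','s10'); crop('s10',230,120,340,250,5,'s10d')
E
```

```text
t 9.65 tcp [0.4972 0.0161 0.0295] x ax [0.9991 0.0416 0.001 ] z ax [ 1.e-03 -2.e-04 -1.e+00] F [-0.8  0.5 -0.7] w 0.0186 q [-0.21  0.49  1.69 -0.    0.96  1.32]
tool shift cm [-0.    0.01  2.71]
rot [ 0.0003 -0.001   0.0056]
```

View pics/s10d.png

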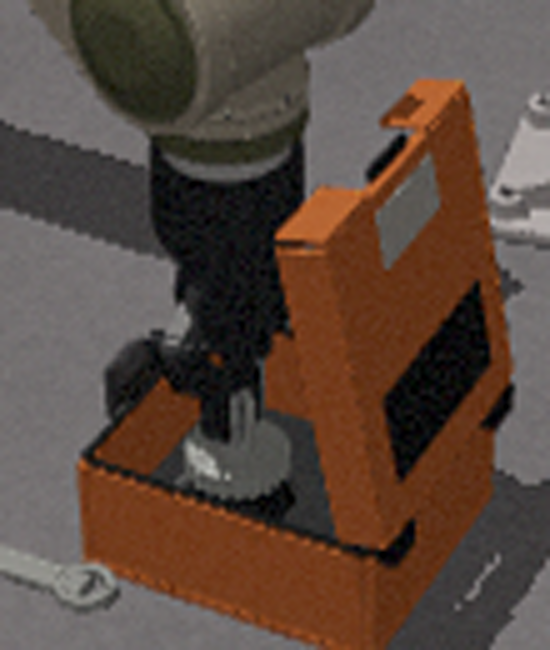

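>>> {"fn": "apply_moves", "kwargs": {"motion": [{"jaw": 255, "x": 0, "y": 0, "z": 0.8, "rx": 0, "ry": 0, "rz": 0}, {"jaw": 255, "x": 0, "y": 0, "z": 0.4, "rx": 0, "ry": 0, "rz": 0}, {"jaw": 255, "x": 0, "y": 0, "z": 0, "rx": 0, "ry": 0, "rz": 0}]}}

```text
time_s: 10.07
tool_pos: [0.4966, 0.0163, 0.0167]
orientation: [-3.141, -0.066, 0.001]
wrist_force: [-0.5, 0.1, -1.7]
gripper_width: 0.0183
```

```bash
python3 - <<'E'
from h import *
to([.4972,.0159,.0024],.036)
snap('scene','s11'); crop('s11',250,170,310,240,9,'s11d')
# expected outlines
a=np.linspace(0,2*np.pi,13)
def circ(c,r,z): return np.stack([c[0]+r*np.cos(a),c[1]+r*np.sin(a),0*a+z],1)
im=cv2.imread('pics/s11d.png')
for c,r,z,col in [((.4966,.0163),.0305,.018,(0,0,255)),((.4966,.0163),.028,.035,(0,255,0))]:
    q=((proj('scene',circ(c,r,z))-[250,170]+.5)*9).astype(np.int32)
    for x in q: cv2.circle(im,tuple(int(k) for k in x),2,col,-1)
cv2.imwrite('pics/s11e.png',im)
E
```

```text
t 10.07 tcp [0.4966 0.0163 0.0167] x ax [ 9.991e-01  4.180e-02 -8.000e-04] z ax [-8.e-04  2.e-04 -1.e+00] F [-0.5  0.1 -1.7] w 0.0183 q [-0.21  0.51  1.7  -0.    0.93  1.32]
tool shift cm [0.06 0.05 1.43]
rot [-0.0002  0.0008  0.0058]
```

View pics/s11e.png

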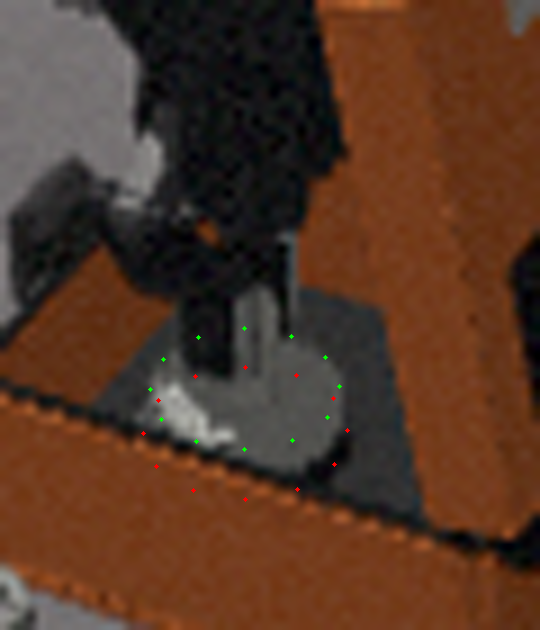

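>>> {"fn": "apply_moves", "kwargs": {"motion": [{"jaw": 255, "x": 0.02, "y": 0.02, "z": 0.4, "rx": 0, "ry": 0, "rz": 0}, {"jaw": 255, "x": 0, "y": 0, "z": 0.3, "rx": 0, "ry": 0, "rz": 0}, {"jaw": 255, "x": 0, "y": 0, "z": 0.2, "rx": 0, "ry": 0, "rz": 0}]}}

```text
time_s: 10.5
tool_pos: [0.497, 0.0161, 0.0078]
orientation: [-3.141, -0.066, 0.0]
wrist_force: [-0.1, 0.4, -0.9]
gripper_width: 0.0183
```

>>> {"fn": "apply_moves", "kwargs": {"motion": [{"jaw": 255, "x": 0, "y": 0, "z": 0.2, "rx": 0, "ry": 0, "rz": 0}, {"jaw": 255, "x": 0, "y": 0, "z": 0.1, "rx": 0, "ry": 0, "rz": 0}]}}

```text
time_s: 10.75
tool_pos: [0.497, 0.0161, 0.0049]
orientation: [-3.141, -0.066, 0.0]
wrist_force: [1.1, 0.2, -1.7]
gripper_width: 0.0181
```

It is inside the recess (underside well below the insert top). I'll go on down to the floor.

>>> {"fn": "apply_moves", "kwargs": {"motion": [{"jaw": 255, "x": 0, "y": 0, "z": 0.1, "rx": 0, "ry": 0, "rz": 0}, {"jaw": 255, "x": 0, "y": 0, "z": 0.1, "rx": 0, "ry": 0, "rz": 0}]}}

```text
time_s: 11.0
tool_pos: [0.497, 0.0161, 0.003]
orientation: [3.141, 0.066, 0.0]
wrist_force: [0.9, -0.0, -2.3]
gripper_width: 0.0181
```

>>> {"fn": "apply_moves", "kwargs": {"motion": [{"jaw": 255, "x": 0, "y": 0, "z": 0.05, "rx": 0, "ry": 0, "rz": 0}, {"jaw": 255, "x": 0, "y": 0, "z": 0, "rx": 0, "ry": 0, "rz": 0}]}}

```text
time_s: 11.25
tool_pos: [0.497, 0.0161, 0.0025]
orientation: [3.141, 0.066, 0.0]
wrist_force: [-0.5, -0.9, -1.2]
gripper_width: 0.0183
```

>>> {"fn": "apply_moves", "kwargs": {"motion": [{"jaw": 255, "x": 0, "y": 0, "z": 0.05, "rx": 0, "ry": 0, "rz": 0}, {"jaw": 255, "x": 0, "y": 0, "z": 0.05, "rx": 0, "ry": 0, "rz": 0}]}}

```text
time_s: 11.5
tool_pos: [0.4971, 0.0161, 0.0022]
orientation: [3.141, 0.066, 0.001]
wrist_force: [-4.0, 1.3, 12.4]
gripper_width: 0.0181
```

>>> {"fn": "apply_moves", "kwargs": {"motion": [{"jaw": 255, "x": 0, "y": 0, "z": 0.05, "rx": 0, "ry": 0, "rz": 0}]}}

```text
time_s: 11.62
tool_pos: [0.4971, 0.0161, 0.0022]
orientation: [3.141, 0.066, 0.001]
wrist_force: [-6.8, 0.1, 18.1]
gripper_width: 0.018
```

>>> {"fn": "apply_moves", "kwargs": {"motion": [{"jaw": 255, "x": 0, "y": 0, "z": -0.1, "rx": 0, "ry": 0, "rz": 0}, {"jaw": 120, "x": 0, "y": 0, "z": 0, "rx": 0, "ry": 0, "rz": 0}, {"jaw": 120, "x": 0, "y": 0, "z": 0, "rx": 0, "ry": 0, "rz": 0}, {"jaw": 120, "x": 0, "y": 0, "z": 0, "rx": 0, "ry": 0, "rz": 0}, {"jaw": 120, "x": 0, "y": 0, "z": 0, "rx": 0, "ry": 0, "rz": 0}]}}

```text
time_s: 12.25
tool_pos: [0.497, 0.0161, 0.002]
orientation: [-3.141, -0.066, 0.0]
wrist_force: [0.4, 0.1, 0.2]
gripper_width: 0.0451
```

>>> {"fn": "apply_moves", "kwargs": {"motion": [{"jaw": 120, "x": 0, "y": 0, "z": -2, "rx": 0, "ry": 0, "rz": 0}, {"jaw": 120, "x": 0, "y": 0, "z": -4, "rx": 0, "ry": 0, "rz": 0}, {"jaw": 120, "x": 0, "y": 0, "z": -5, "rx": 0, "ry": 0, "rz": 0}, {"jaw": 120, "x": 0, "y": 0, "z": -5, "rx": 0, "ry": 0, "rz": 0}, {"jaw": 255, "x": 0, "y": 0, "z": -5, "rx": 0, "ry": 0, "rz": 0}, {"jaw": 255, "x": 0, "y": 0, "z": -5, "rx": 0, "ry": 0, "rz": 0}, {"jaw": 255, "x": 0, "y": 0, "z": 0, "rx": 0, "ry": 0, "rz": 0}]}}

```text
time_s: 13.12
tool_pos: [0.4982, 0.0159, 0.2655]
orientation: [3.139, 0.066, 0.012]
wrist_force: [-0.3, 1.0, -0.9]
gripper_width: 0.0002
```

```bash
python3 - <<'E'
from h import *
to([.66,.02,.25],.036)
snap('scene','s12'); snap('top','t12'); crop('s12',230,120,350,260,4.2,'s12d')
P=cloud('scene',np.load('pics/s12.npz')['d'])
m=(abs(P[...,0]-.497)<.05)&(abs(P[...,1]-.016)<.05)&(P[...,2]<.07)
q=P[m]; h=q[q[:,2]>.04]; print(len(h),h.mean(0),np.percentile(h[:,2],[50,90,98]))
E
```

```text
t 13.12 tcp [0.4982 0.0159 0.2655] x ax [0.9991 0.0419 0.0073] z ax [ 0.0074 -0.0015 -1.    ] F [-0.3  1.  -0.9] w 0.0002 q [-0.21  0.24  1.31 -0.    1.58  1.32]
tool shift cm [16.17  0.26  1.67]
rot [ 0.0018 -0.0073  0.0059]
218 [0.46238334 0.01360731 0.0541982 ] [0.0534136  0.06654642 0.0689135 ]
```

View pics/s12d.png

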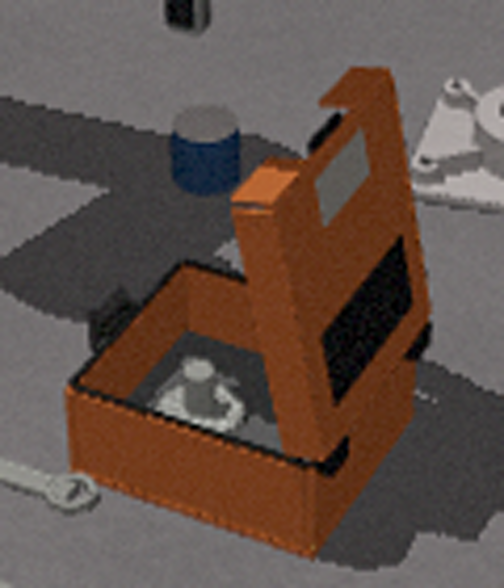

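View pics/t12.png

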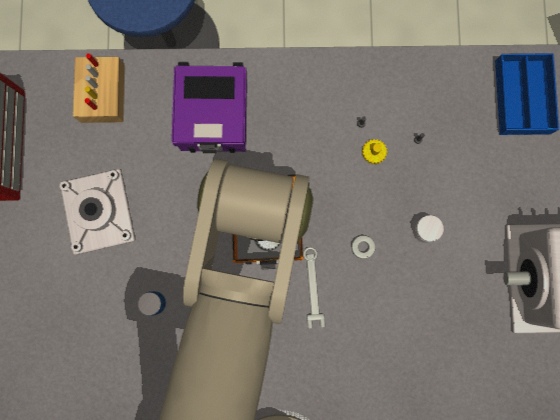

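```bash
python3 - <<'E'
from h import *
np.set_printoptions(suppress=True,precision=4)
print(proj('scene',[.497,.016,.053]))
f=np.load('pics/scene0.npz');P=cloud('scene',f['d'])
# outer face region, case frame with yaw .036 about centre (.5266,.0174)
y=.038;Rc=np.array([[np.cos(y),np.sin(y),0],[-np.sin(y),np.cos(y),0],[0,0,1]])
Q=(P-[.5266,.0174,0])@Rc.T
m=(abs(Q[...,1])<.06)&(Q[...,2]>.10)&(Q[...,2]<.24)&(Q[...,0]>.03)&(Q[...,0]<.12)
q=Q[m]
for zl in np.arange(.1,.24,.02):
    s=q[(q[:,2]>zl)&(q[:,2]<zl+.02)]; print(round(zl,2),len(s),np.median(s,0),np.percentile(s[:,0],[10,90]))
A=np.c_[q[:,1:],np.ones(len(q))]; w=np.ones(len(q),bool)
for _ in range(10):
    c=np.linalg.lstsq(A[w],q[w,0],rcond=None)[0]; r=q[:,0]-A@c; w=abs(r)<.004
print('x = %.4f y + %.4f z + %.4f'%tuple(c),w.sum(),r[w].std())
pp=f['p'].astype(int)
# pad
m2=(Q[...,2]>.19)&(Q[...,2]<.26)&(abs(Q[...,1])<.04)&(Q[...,0]>.03)&(Q[...,0]<.12)&(pp.max(2)-pp.min(2)<25)&(pp.sum(2)>250)
s=Q[m2]; print('pad',len(s),s.mean(0),s.min(0),s.max(0))
E
```

```text
[[276.6189 207.4917]]
0.1 163 [ 0.0899 -0.0028  0.1103] [0.0874 0.0915]
0.12 182 [ 0.0857 -0.0049  0.1299] [0.0836 0.0881]
0.14 182 [ 0.0816 -0.0035  0.1509] [0.0792 0.0838]
0.16 189 [ 0.0769 -0.0033  0.1704] [0.0748 0.0789]
0.18 187 [ 0.0728 -0.0043  0.1904] [0.0706 0.0747]
0.2 191 [ 0.0689 -0.002   0.2107] [0.0671 0.0707]
0.22 192 [ 0.0652 -0.0058  0.2302] [0.0628 0.067 ]
x = 0.0046 y + -0.2073 z + 0.1125 1285 0.0011655254665244416
pad 137 [ 0.0661 -0.0007  0.2263] [ 0.061  -0.034   0.2115] [0.0703 0.0285 0.2421]
```

```bash
python3 - <<'E'
from h import *
to([.66,.02,.25],.036)
P=cloud('scene',np.load('pics/s12.npz')['d'])
m=(abs(P[...,0]-.5)<.04)&(abs(P[...,1]-.016)<.05)&(P[...,2]>.26)&(P[...,2]<.34)
ys,xs=np.where(m);q=P[m];print(np.sort(q[:,2])[:12].round(3), [(x,y) for x,y in zip(xs[np.argsort(q[:,2])[:6]],ys[np.argsort(q[:,2])[:6]])])
b=q[q[:,2]<.31]; print(b.min(0),b.max(0))
for z in (.265,.28,.29,.3,.31): print(z,proj('scene',[[.498,.016,z],[.498,.003,z]]).round(1).tolist())
crop('s12',255,90,295,140,10,'s12e')
E
```

```text
t 13.22 tcp [0.4968 0.0161 0.2616] x ax [ 9.991e-01  4.180e-02 -3.000e-04] z ax [-3.e-04  1.e-04 -1.e+00] F [-0.9  0.  -0.3] w -0.0002 q [-0.21  0.25  1.32 -0.    1.58  1.32]
tool shift cm [16.32  0.29  1.16]
rot [-0.0001  0.0003  0.0058]
[0.297 0.297 0.297 0.298 0.299 0.299 0.299 0.299 0.3   0.3   0.301 0.301] [(np.int64(276), np.int64(128)), (np.int64(271), np.int64(127)), (np.int64(275), np.int64(128)), (np.int64(271), np.int64(126)), (np.int64(270), np.int64(126)), (np.int64(272), np.int64(127))]
[0.48577187 0.00188212 0.29650135] [0.50934534 0.01951626 0.309959  ]
0.265 [[275.2, 138.2], [272.4, 140.7]]
0.28 [[275.1, 132.7], [272.3, 135.2]]
0.29 [[275.0, 128.9], [272.2, 131.4]]
0.3 [[274.9, 125.2], [272.1, 127.7]]
0.31 [[274.8, 121.4], [272.0, 123.9]]
```

View pics/s12e.png

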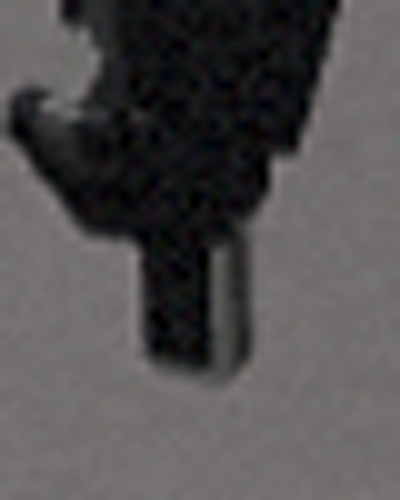

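>>> {"fn": "apply_moves", "kwargs": {"motion": [{"jaw": 255, "x": 0, "y": 0, "z": -3, "rx": 0, "ry": 0, "rz": 0}, {"jaw": 255, "x": 4, "y": 0, "z": 0, "rx": 0, "ry": 0, "rz": 0}, {"jaw": 255, "x": 5, "y": 0, "z": 0, "rx": 0, "ry": 0, "rz": 0}, {"jaw": 255, "x": 5, "y": 0, "z": 0, "rx": 0, "ry": 0, "rz": 0}, {"jaw": 255, "x": 0, "y": 0, "z": 0, "rx": 0, "ry": 0, "rz": 0}, {"jaw": 255, "x": 0, "y": 0, "z": 0, "rx": 0, "ry": 0, "rz": 0}]}}

```text
time_s: 13.98
tool_pos: [0.6363, 0.022, 0.2907]
orientation: [-3.14, -0.066, 0.004]
wrist_force: [-0.6, 0.0, -0.0]
gripper_width: -0.0002
```

```bash
python3 - <<'E'
from h import *
to([.6266,.0212,.1975],.038)
snap('scene','s13'); crop('s13',230,20,400,260,2.4,'s13d')
E
```

```text
t 13.97 tcp [0.6363 0.022  0.2907] x ax [ 0.9991  0.0418 -0.0026] z ax [-2.6e-03  4.0e-04 -1.0e+00] F [-0.6  0.  -0. ] w -0.0002 q [-0.15  0.51  0.83 -0.    1.8   1.38]
tool shift cm [-0.95  0.04  9.32]
rot [-0.0005  0.0026  0.0039]
```

View pics/s13d.png

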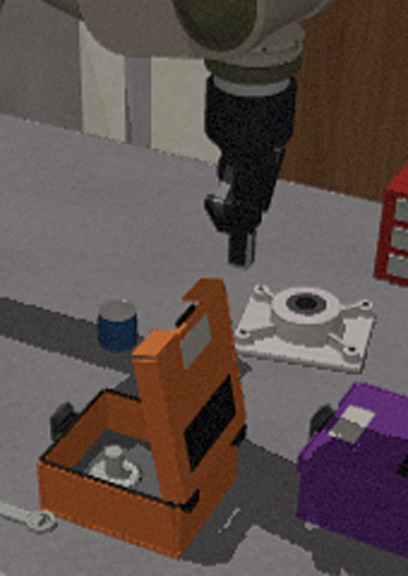

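>>> {"fn": "apply_moves", "kwargs": {"motion": [{"jaw": 255, "x": 0, "y": 0, "z": 3, "rx": 0, "ry": 0, "rz": 0}, {"jaw": 255, "x": 0, "y": 0, "z": 4, "rx": 0, "ry": 0, "rz": 0}, {"jaw": 255, "x": 0, "y": 0.04, "z": 2.3, "rx": 0, "ry": 0, "rz": 0}, {"jaw": 255, "x": 0, "y": 0, "z": 0, "rx": 0, "ry": 0, "rz": 0}, {"jaw": 255, "x": 0, "y": 0, "z": 0, "rx": 0, "ry": 0, "rz": 0}]}}

```text
time_s: 14.65
tool_pos: [0.637, 0.0215, 0.2009]
orientation: [3.14, 0.066, 0.004]
wrist_force: [-0.6, 0.7, -0.3]
gripper_width: -0.0
```

```bash
cat > plan.py <<'E'
from h import *
C=np.array([.5266,.0174]);yw=.038
def T(th):
    r=.148+(1.366-th)/1.366*.009
    cx=.0877-r*np.cos(th)+.008*np.sin(th); cz=.08+r*np.sin(th)+.008*np.cos(th)
    return cx+.011, cz-.031
def now():
    s=robot.get_state(); p=s['tool_pos']; d=p[:2]-C
    print('t',round(s['time_s'],2),'X',(d@[np.cos(yw),np.sin(yw)]).round(4),'Y',(d@[-np.sin(yw),np.cos(yw)]).round(4),'z',p[2].round(4),'F',s['wrist_force'].round(1),'q',s['joint_positions'].round(2))
    return s
if __name__=='__main__':
    now()
    prev=None
    for th in [1.366,1.3,1.2,1.1,1,.9,.8,.7,.6,.5,.4,.3,.2,.15,.1,.05,0,-.05]:
        t=np.array(T(th)); print(th,t.round(4),'' if prev is None else ((t-prev)*100*[1,-1]).round(2)); prev=t
E
python3 plan.py; python3 -c "
from h import *
to([.6266,.0212,.1975],.038)
snap('scene','s14'); crop('s14',230,20,400,260,2.4,'s14d')"
```

```text
t 14.65 X 0.1105 Y -0.0001 z 0.2009 F [-0.6  0.7 -0.3] q [-0.15  0.54  1.03  0.    1.57  1.38]
1.366 [0.0764 0.1955] 
1.3 [0.0667 0.1942] [-0.97  0.14]
1.2 [0.0521 0.1909] [-1.46  0.33]
1.1 [0.0379 0.1861] [-1.42  0.48]
1 [0.0242 0.1799] [-1.37  0.62]
0.9 [0.0111 0.1723] [-1.31  0.76]
0.8 [-0.0013  0.1634] [-1.23  0.89]
0.7 [-0.0127  0.1533] [-1.14  1.01]
0.6 [-0.0231  0.142 ] [-1.04  1.13]
0.5 [-0.0324  0.1297] [-0.93  1.23]
0.4 [-0.0404  0.1165] [-0.8   1.32]
0.3 [-0.047   0.1025] [-0.67  1.4 ]
0.2 [-0.0523  0.0878] [-0.53  1.47]
0.15 [-0.0544  0.0802] [-0.21  0.75]
0.1 [-0.0561  0.0726] [-0.17  0.77]
0.05 [-0.0574  0.0648] [-0.13  0.77]
0 [-0.0583  0.057 ] [-0.09  0.78]
-0.05 [-0.0588  0.0491] [-0.05  0.79]
t 14.65 tcp [0.637  0.0215 0.2009] x ax [0.9991 0.0417 0.0026] z ax [ 2.6e-03 -4.0e-04 -1.0e+00] F [-0.6  0.7 -0.3] w -0.0 q [-0.15  0.54  1.03  0.    1.57  1.38]
tool shift cm [-1.04 -0.02  0.34]
rot [ 0.0005 -0.0026  0.0037]
```

View pics/s14d.png

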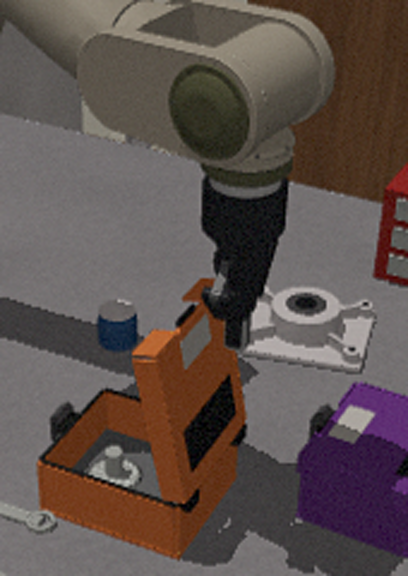

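>>> {"fn": "apply_moves", "kwargs": {"motion": [{"jaw": 255, "x": -1.5, "y": 0, "z": 0.5, "rx": 0, "ry": 0, "rz": 0}, {"jaw": 255, "x": -1, "y": 0, "z": 0, "rx": 0, "ry": 0, "rz": 0}, {"jaw": 255, "x": -0.5, "y": 0, "z": 0, "rx": 0, "ry": 0, "rz": 0}, {"jaw": 255, "x": -0.5, "y": 0, "z": 0, "rx": 0, "ry": 0, "rz": 0}, {"jaw": 255, "x": -0.5, "y": 0, "z": 0.1, "rx": 0, "ry": 0, "rz": 0}, {"jaw": 255, "x": -0.5, "y": 0, "z": 0.1, "rx": 0, "ry": 0, "rz": 0}, {"jaw": 255, "x": -0.7, "y": 0, "z": 0.1, "rx": 0, "ry": 0, "rz": 0}, {"jaw": 255, "x": -0.7, "y": 0, "z": 0.2, "rx": 0, "ry": 0, "rz": 0}]}}

```text
time_s: 15.7
tool_pos: [0.5776, 0.0191, 0.1888]
orientation: [-3.141, -0.066, -0.0]
wrist_force: [1.6, 0.1, -0.6]
gripper_width: 0.0003
```

```bash
python3 -c "
from plan import *
now()
snap('scene','s15'); crop('s15',230,20,400,260,2.4,'s15d')"
```

```text
t 15.7 X 0.051 Y -0.0003 z 0.1888 F [ 1.6  0.1 -0.6] q [-0.17  0.44  1.24  0.    1.47  1.36]
```

View pics/s15d.png

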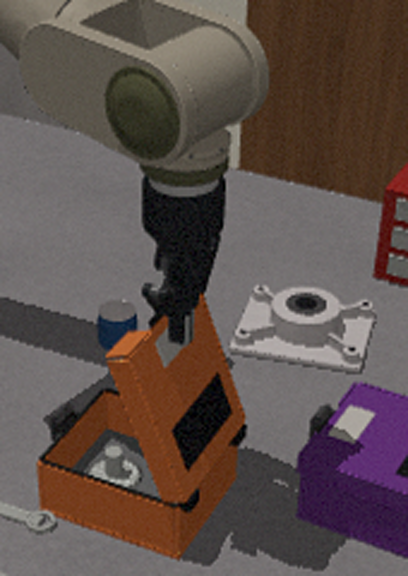

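>>> {"fn": "apply_moves", "kwargs": {"motion": [{"jaw": 255, "x": -1.3, "y": 0, "z": 0.35, "rx": 0, "ry": 0, "rz": 0}, {"jaw": 255, "x": -1.35, "y": 0, "z": 0.6, "rx": 0, "ry": 0, "rz": 0}, {"jaw": 255, "x": -1.3, "y": 0, "z": 0.75, "rx": 0, "ry": 0, "rz": 0}, {"jaw": 255, "x": -1.25, "y": 0, "z": 0.9, "rx": 0, "ry": 0, "rz": 0}, {"jaw": 255, "x": -1.15, "y": 0, "z": 1, "rx": 0, "ry": 0, "rz": 0}, {"jaw": 255, "x": -1, "y": 0, "z": 1.1, "rx": 0, "ry": 0, "rz": 0}]}}

```text
time_s: 16.5
tool_pos: [0.5049, 0.016, 0.1423]
orientation: [3.141, 0.066, 0.004]
wrist_force: [3.6, 0.9, 1.9]
gripper_width: 0.0003
```

```bash
python3 -c "
from plan import *
now()
snap('scene','s16'); crop('s16',230,40,400,260,2.4,'s16d')"
```

```text
t 16.5 X -0.0218 Y -0.0006 z 0.1423 F [3.6 0.9 1.9] q [-0.2   0.35  1.52  0.    1.26  1.33]
```

View pics/s16d.png

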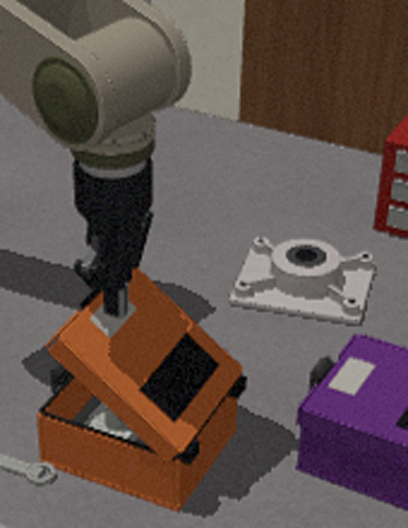

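>>> {"fn": "apply_moves", "kwargs": {"motion": [{"jaw": 255, "x": -0.9, "y": 0, "z": 1.2, "rx": 0, "ry": 0, "rz": 0}, {"jaw": 255, "x": -0.8, "y": 0, "z": 1.3, "rx": 0, "ry": 0, "rz": 0}, {"jaw": 255, "x": -0.7, "y": 0, "z": 1.4, "rx": 0, "ry": 0, "rz": 0}, {"jaw": 255, "x": -0.5, "y": 0, "z": 1.2, "rx": 0, "ry": 0, "rz": 0}, {"jaw": 255, "x": 0, "y": 0, "z": 0, "rx": 0, "ry": 0, "rz": 0}]}}

```text
time_s: 17.18
tool_pos: [0.4756, 0.0147, 0.0911]
orientation: [-3.141, -0.066, 0.0]
wrist_force: [0.7, 0.6, 4.3]
gripper_width: 0.0001
```

```bash
python3 -c "
from plan import *
now()
snap('scene','s17'); crop('s17',230,80,400,260,3,'s17d')"
```

```text
t 17.18 X -0.051 Y -0.0007 z 0.0911 F [0.7 0.6 4.3] q [-0.22  0.37  1.67 -0.    1.1   1.31]
```

View pics/s17d.png

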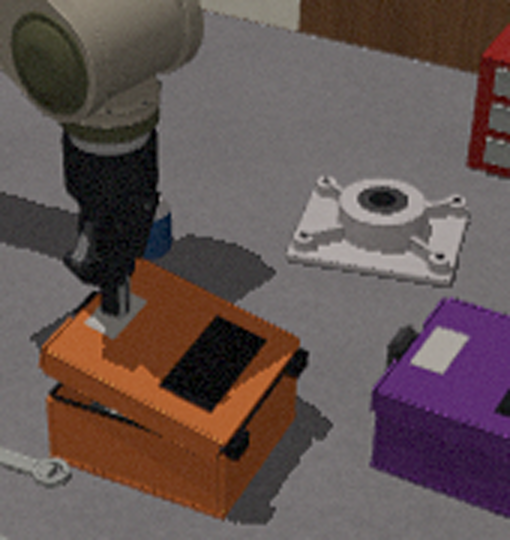

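>>> {"fn": "apply_moves", "kwargs": {"motion": [{"jaw": 255, "x": -0.15, "y": 0, "z": 0.4, "rx": 0, "ry": 0, "rz": 0}, {"jaw": 255, "x": -0.1, "y": 0, "z": 0.4, "rx": 0, "ry": 0, "rz": 0}, {"jaw": 255, "x": -0.1, "y": 0, "z": 0.3, "rx": 0, "ry": 0, "rz": 0}]}}

```text
time_s: 17.6
tool_pos: [0.4727, 0.0146, 0.0802]
orientation: [3.141, 0.066, 0.003]
wrist_force: [3.3, 0.5, 3.8]
gripper_width: 0.0001
```

>>> {"fn": "apply_moves", "kwargs": {"motion": [{"jaw": 255, "x": 0, "y": 0, "z": 0.2, "rx": 0, "ry": 0, "rz": 0}, {"jaw": 255, "x": 0, "y": 0, "z": 0.1, "rx": 0, "ry": 0, "rz": 0}]}}

```text
time_s: 17.85
tool_pos: [0.4721, 0.0146, 0.077]
orientation: [3.141, 0.066, -0.0]
wrist_force: [1.3, 0.4, 4.7]
gripper_width: -0.0001
```

>>> {"fn": "apply_moves", "kwargs": {"motion": [{"jaw": 255, "x": -0.05, "y": 0, "z": 0.15, "rx": 0, "ry": 0, "rz": 0}, {"jaw": 255, "x": 0, "y": 0, "z": 0.1, "rx": 0, "ry": 0, "rz": 0}]}}

```text
time_s: 18.1
tool_pos: [0.4716, 0.0146, 0.0745]
orientation: [3.141, 0.066, 0.0]
wrist_force: [2.6, 0.9, 4.3]
gripper_width: -0.0001
```

>>> {"fn": "apply_moves", "kwargs": {"motion": [{"jaw": 255, "x": -0.04, "y": 0, "z": 0.1, "rx": 0, "ry": 0, "rz": 0}, {"jaw": 255, "x": 0, "y": 0, "z": 0.1, "rx": 0, "ry": 0, "rz": 0}]}}

```text
time_s: 18.35
tool_pos: [0.4712, 0.0145, 0.0725]
orientation: [3.141, 0.066, 0.0]
wrist_force: [2.6, 0.0, 4.5]
gripper_width: -0.0003
```

>>> {"fn": "apply_moves", "kwargs": {"motion": [{"jaw": 255, "x": -0.04, "y": 0, "z": 0.1, "rx": 0, "ry": 0, "rz": 0}, {"jaw": 255, "x": 0, "y": 0, "z": 0.1, "rx": 0, "ry": 0, "rz": 0}]}}

```text
time_s: 18.6
tool_pos: [0.4708, 0.0145, 0.0705]
orientation: [3.141, 0.066, 0.0]
wrist_force: [3.2, 0.1, 4.5]
gripper_width: -0.0002
```

>>> {"fn": "apply_moves", "kwargs": {"motion": [{"jaw": 255, "x": -0.03, "y": 0, "z": 0.1, "rx": 0, "ry": 0, "rz": 0}, {"jaw": 255, "x": 0, "y": 0, "z": 0.1, "rx": 0, "ry": 0, "rz": 0}]}}

```text
time_s: 18.85
tool_pos: [0.4704, 0.0145, 0.0685]
orientation: [3.141, 0.066, -0.0]
wrist_force: [2.7, 0.2, 5.0]
gripper_width: 0.0
```

>>> {"fn": "apply_moves", "kwargs": {"motion": [{"jaw": 255, "x": -0.03, "y": 0, "z": 0.1, "rx": 0, "ry": 0, "rz": 0}, {"jaw": 255, "x": 0, "y": 0, "z": 0.1, "rx": 0, "ry": 0, "rz": 0}]}}

```text
time_s: 19.1
tool_pos: [0.4701, 0.0146, 0.0665]
orientation: [3.141, 0.066, -0.0]
wrist_force: [3.2, -0.5, 4.8]
gripper_width: -0.0
```

>>> {"fn": "apply_moves", "kwargs": {"motion": [{"jaw": 255, "x": -0.02, "y": 0, "z": 0.1, "rx": 0, "ry": 0, "rz": 0}, {"jaw": 255, "x": 0, "y": 0, "z": 0.1, "rx": 0, "ry": 0, "rz": 0}]}}

```text
time_s: 19.35
tool_pos: [0.4699, 0.0145, 0.0645]
orientation: [3.141, 0.066, -0.0]
wrist_force: [3.1, -0.5, 4.6]
gripper_width: 0.0001
```

>>> {"fn": "apply_moves", "kwargs": {"motion": [{"jaw": 255, "x": -0.02, "y": 0, "z": 0.1, "rx": 0, "ry": 0, "rz": 0}, {"jaw": 255, "x": 0, "y": 0, "z": 0.1, "rx": 0, "ry": 0, "rz": 0}]}}

```text
time_s: 19.6
tool_pos: [0.4697, 0.0145, 0.0625]
orientation: [-3.141, -0.066, 0.0]
wrist_force: [2.6, -0.5, 3.8]
gripper_width: -0.0
```

>>> {"fn": "apply_moves", "kwargs": {"motion": [{"jaw": 255, "x": -0.02, "y": 0, "z": 0.1, "rx": 0, "ry": 0, "rz": 0}, {"jaw": 255, "x": 0, "y": 0, "z": 0.1, "rx": 0, "ry": 0, "rz": 0}]}}

```text
time_s: 19.85
tool_pos: [0.4696, 0.0145, 0.0606]
orientation: [3.141, 0.066, 0.0]
wrist_force: [2.3, -0.2, 9.6]
gripper_width: -0.0001
```

>>> {"fn": "apply_moves", "kwargs": {"motion": [{"jaw": 255, "x": -0.02, "y": 0, "z": 0.1, "rx": 0, "ry": 0, "rz": 0}, {"jaw": 255, "x": 0, "y": 0, "z": 0.1, "rx": 0, "ry": 0, "rz": 0}]}}

```text
time_s: 20.1
tool_pos: [0.4696, 0.0145, 0.0589]
orientation: [3.141, 0.066, 0.001]
wrist_force: [2.6, 0.4, 10.4]
gripper_width: -0.0
```

>>> {"fn": "apply_moves", "kwargs": {"motion": [{"jaw": 255, "x": 0, "y": 0, "z": 0.1, "rx": 0, "ry": 0, "rz": 0}, {"jaw": 255, "x": 0, "y": 0, "z": 0.05, "rx": 0, "ry": 0, "rz": 0}]}}

```text
time_s: 20.35
tool_pos: [0.4695, 0.0145, 0.0575]
orientation: [3.141, 0.066, 0.001]
wrist_force: [0.9, 0.1, 10.1]
gripper_width: 0.0001
```

>>> {"fn": "apply_moves", "kwargs": {"motion": [{"jaw": 255, "x": 0, "y": 0, "z": 0.1, "rx": 0, "ry": 0, "rz": 0}]}}

```text
time_s: 20.48
tool_pos: [0.4694, 0.0145, 0.0565]
orientation: [3.141, 0.066, 0.001]
wrist_force: [0.8, 0.5, 10.7]
gripper_width: -0.0001
```

>>> {"fn": "apply_moves", "kwargs": {"motion": [{"jaw": 255, "x": 0, "y": 0, "z": 0.05, "rx": 0, "ry": 0, "rz": 0}]}}

```text
time_s: 20.6
tool_pos: [0.4694, 0.0145, 0.0558]
orientation: [3.141, 0.066, 0.001]
wrist_force: [2.1, -0.6, 7.3]
gripper_width: -0.0004
```

>>> {"fn": "apply_moves", "kwargs": {"motion": [{"jaw": 255, "x": 0, "y": 0, "z": 0.05, "rx": 0, "ry": 0, "rz": 0}]}}

```text
time_s: 20.72
tool_pos: [0.4693, 0.0145, 0.0552]
orientation: [3.141, 0.066, 0.0]
wrist_force: [3.3, -0.3, 7.2]
gripper_width: 0.0004
```

Force is easing, so the click is near. I'll take single small steps.

>>> {"fn": "apply_moves", "kwargs": {"motion": [{"jaw": 255, "x": 0, "y": 0, "z": 0.05, "rx": 0, "ry": 0, "rz": 0}]}}

```text
time_s: 20.85
tool_pos: [0.4693, 0.0145, 0.0546]
orientation: [3.141, 0.066, -0.0]
wrist_force: [2.0, -0.8, 5.3]
gripper_width: -0.0
```

>>> {"fn": "apply_moves", "kwargs": {"motion": [{"jaw": 255, "x": 0, "y": 0, "z": 0.05, "rx": 0, "ry": 0, "rz": 0}]}}

```text
time_s: 20.98
tool_pos: [0.4684, 0.0147, 0.0536]
orientation: [-3.14, -0.066, 0.004]
wrist_force: [-0.2, 0.5, -0.7]
gripper_width: 0.0
```

>>> {"fn": "apply_moves", "kwargs": {"motion": [{"jaw": 255, "x": 0, "y": 0, "z": 0.05, "rx": 0, "ry": 0, "rz": 0}]}}

```text
time_s: 21.1
tool_pos: [0.4682, 0.0148, 0.053]
orientation: [-3.14, -0.066, 0.005]
wrist_force: [-2.1, 0.7, 6.1]
gripper_width: -0.0004
```

>>> {"fn": "apply_moves", "kwargs": {"motion": [{"jaw": 255, "x": 0, "y": 0, "z": 0.04, "rx": 0, "ry": 0, "rz": 0}]}}

```text
time_s: 21.22
tool_pos: [0.4682, 0.0148, 0.0529]
orientation: [-3.14, -0.066, 0.004]
wrist_force: [-2.3, 1.4, 6.6]
gripper_width: -0.0003
```

>>> {"fn": "apply_moves", "kwargs": {"motion": [{"jaw": 255, "x": 0, "y": 0, "z": 0.03, "rx": 0, "ry": 0, "rz": 0}]}}

```text
time_s: 21.35
tool_pos: [0.4682, 0.0148, 0.0526]
orientation: [-3.14, -0.066, 0.004]
wrist_force: [-2.7, 0.6, 5.8]
gripper_width: -0.0
```

>>> {"fn": "apply_moves", "kwargs": {"motion": [{"jaw": 255, "x": 0, "y": 0, "z": 0.03, "rx": 0, "ry": 0, "rz": 0}]}}

```text
time_s: 21.48
tool_pos: [0.4682, 0.0148, 0.0524]
orientation: [-3.14, -0.066, 0.004]
wrist_force: [-4.1, -0.4, 9.1]
gripper_width: 0.0
```

>>> {"fn": "apply_moves", "kwargs": {"motion": [{"jaw": 255, "x": 0, "y": 0, "z": 0.02, "rx": 0, "ry": 0, "rz": 0}]}}

```text
time_s: 21.6
tool_pos: [0.4682, 0.0148, 0.0523]
orientation: [-3.141, -0.066, 0.004]
wrist_force: [-4.6, 0.6, 9.9]
gripper_width: 0.0
```

>>> {"fn": "apply_moves", "kwargs": {"motion": [{"jaw": 255, "x": 0, "y": 0, "z": 0.02, "rx": 0, "ry": 0, "rz": 0}]}}

```text
time_s: 21.72
tool_pos: [0.4682, 0.0147, 0.0523]
orientation: [-3.141, -0.066, 0.004]
wrist_force: [-4.6, -0.1, 10.9]
gripper_width: -0.0
```

The rest is met: force climbs while the position stands still. Now I back off.

>>> {"fn": "apply_moves", "kwargs": {"motion": [{"jaw": 255, "x": 0, "y": 0, "z": -0.3, "rx": 0, "ry": 0, "rz": 0}, {"jaw": 255, "x": 0, "y": 0, "z": -0.3, "rx": 0, "ry": 0, "rz": 0}, {"jaw": 255, "x": 0, "y": 0, "z": -0.5, "rx": 0, "ry": 0, "rz": 0}, {"jaw": 255, "x": 0, "y": 0, "z": -1, "rx": 0, "ry": 0, "rz": 0}, {"jaw": 255, "x": 0, "y": 0, "z": -1, "rx": 0, "ry": 0, "rz": 0}, {"jaw": 255, "x": 0, "y": 0, "z": 0, "rx": 0, "ry": 0, "rz": 0}]}}

```text
time_s: 22.48
tool_pos: [0.4698, 0.0144, 0.0841]
orientation: [3.14, 0.066, 0.003]
wrist_force: [-0.7, -0.0, 0.8]
gripper_width: -0.0
```

```bash
python3 -c "
from plan import *
now()
snap('scene','s18'); crop('s18',210,100,380,260,3.3,'s18d')"
```

```text
t 22.48 X -0.0568 Y -0.0008 z 0.0841 F [-0.7 -0.   0.8] q [-0.22  0.37  1.7   0.    1.07  1.31]
```

View pics/s18d.png

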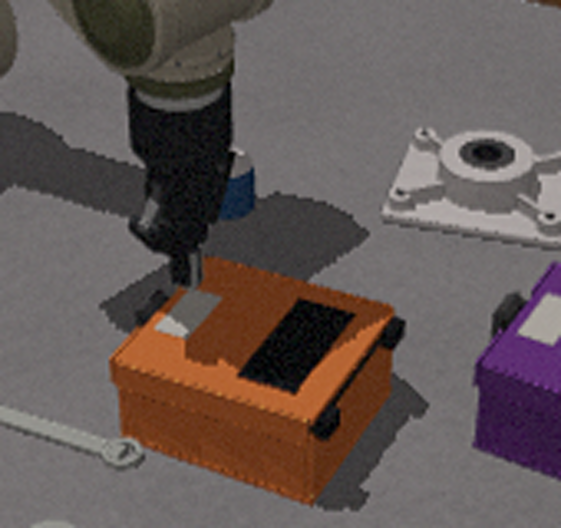

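The lid is shut and held with no contact: pad at crop (190,315), catch behind it. I'll retreat upward, then do a final check.

>>> {"fn": "apply_moves", "kwargs": {"motion": [{"jaw": 255, "x": 0, "y": 0, "z": -3, "rx": 0, "ry": 0, "rz": 0}, {"jaw": 255, "x": 0, "y": 0, "z": -5, "rx": 0, "ry": 0, "rz": 0}, {"jaw": 255, "x": 0, "y": 0, "z": -5, "rx": 0, "ry": 0, "rz": 0}, {"jaw": 255, "x": 0, "y": 3, "z": -3, "rx": 0, "ry": 0, "rz": 0}, {"jaw": 255, "x": 0, "y": 5, "z": 0, "rx": 0, "ry": 0, "rz": 0}, {"jaw": 255, "x": 0, "y": 5, "z": 0, "rx": 0, "ry": 0, "rz": 0}, {"jaw": 255, "x": 0, "y": 5, "z": 0, "rx": 0, "ry": 0, "rz": 0}, {"jaw": 255, "x": 0, "y": 5, "z": 0, "rx": 0, "ry": 0, "rz": 0}, {"jaw": 255, "x": 0, "y": 0, "z": 0, "rx": 0, "ry": 0, "rz": 0}, {"jaw": 255, "x": 0, "y": 0, "z": 0, "rx": 0, "ry": 0, "rz": 0}]}}

```text
time_s: 23.78
tool_pos: [0.4788, -0.2149, 0.2428]
orientation: [-3.14, -0.065, 0.001]
wrist_force: [0.1, 0.5, -0.9]
gripper_width: 0.0002
```

```bash
python3 -c "
from plan import *
now()
snap('scene','s19'); snap('top','t19')
P=cloud('top',np.load('pics/t19.npz')['d'])
Q=(P-[.5266,.0174,0])@np.array([[np.cos(yw),np.sin(yw),0],[-np.sin(yw),np.cos(yw),0],[0,0,1]]).T
m=(abs(Q[...,0])<.07)&(abs(Q[...,1])<.06)&(Q[...,2]<.12)&(Q[...,2]>.07)
q=Q[m];print(m.sum(),np.polyfit(q[:,0],q[:,2],1))
"
```

```text
t 23.77 X -0.0566 Y -0.2303 z 0.2428 F [ 0.1  0.5 -0.9] q [-0.65  0.31  1.28  0.    1.55  0.88]
3741 [0.03341828 0.08505897]
```

View pics/s19.png

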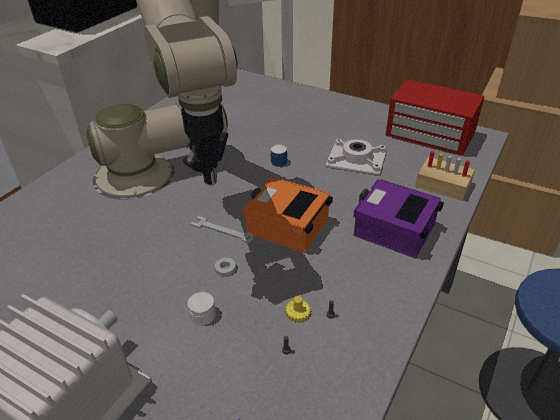

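View pics/t19.png

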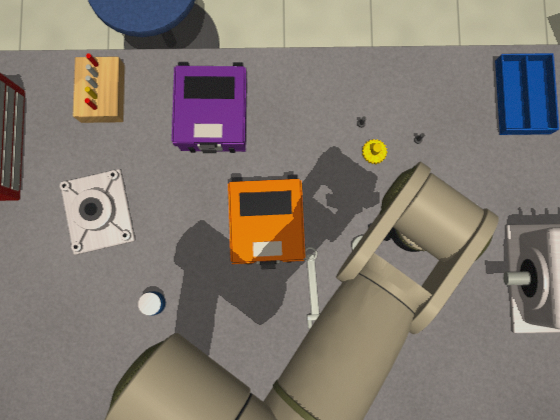

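The lid is shut at an angle of about -0.033 (inside ±0.05) and is holding. The other things are where they were. I'm handing the job in.

```bash
python3 -c "
from plant import robot
print(robot.sign_off())"
```

```text
the job is handed in; nothing more can be done
None
```

The steel gear is in the orange case's recess and the lid is shut and latched. I handed the job in at about 24 s of the 72 s allowed.

- **Gear:** I gripped it by the hub and lowered it until it met the recess floor. The gripper's height at contact was within about 0.2 mm of the height expected from the grasp. The camera then showed it upright and seated before I closed the lid.
- **Lid:** I swung it down with the shut fingers on the white pad. The push peaked at about 11 N at the catch, fell to about 0 at the click, then climbed to about 11 N on the rest, where I stopped. With the arm clear, the lid reads about -0.033 rad (shut is within ±0.05) and stays shut.
- **Other things:** they look unmoved in the last pictures. In the top view the arm hid the piston and most of the bearing, but the other camera shows both in place.

**Disagreement:** the reported tool position was about 31 mm lower than the fingertips seen by the camera. I trusted the camera and touch, and the contact heights agreed with that.

**Force on the case:** setting the gear down pushed on the recess floor with about 18 N upward and 7 N sideways (19 N in all) for a moment. That is under the 25 N limit but more than I meant.

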